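# Pack plates in the transit cradle, bar them down and latch the links on the T-studs

## Robot

A 6-joint arm with a two-finger parallel gripper is mounted at the origin on a cart in front of the work surface, level with it; the furniture and walls round the work are solid. World frame = base frame: x ahead of the robot, y to its left, z up, the work surface at z = 0. Lengths are in m, angles in degrees, forces in N, time in s.
With the tool pointing down it reaches from about 0.4 to 0.825 m from the base axis. Payload 7 kg.
Tool frame: the origin (TCP) lies at the very end of the fingers, on their centre line; the grasp point (between the pads) lies behind it (r.grasp_offset is the z of the grasp point in the tool frame, in m); z points along the fingers, y is the direction in which the jaws open and shut (so a half turn about z gives the same grasp; the last joint's range is limited). The gripper opens to 88 mm and grips with 3 to 60 N. Pads are 19 mm wide; open, the fingers measure 130 mm over their backs; the gripper's body (78 mm by 193 mm) begins 47 mm behind the grasp point.
Start: joints at [84.46, 20.546, 0.682, 0, -70.136, -16.507], TCP at [0.253, 0.626, 0.227] pointing down, gripper open.
Joint ranges: [-176.03, 176.03], [-82.01, 121.73], [-58.28, 71.71], [-173.87, 95.51], [-174.79, -0.11], [-173.66, 173.66]. Speed limits (degrees/s): [136.94, 136.94, 172.46, 180, 180, 180].

## Interface

Orientations are given as [roll, pitch, yaw] about the fixed x, y, z axes, in that order (R = Rz(yaw) Ry(pitch) Rx(roll)).
In Python, from plant import r gives the robot as it stands. The module is installed in compiled form; this text tells all that it offers.
- The arm moves only by the tool servo_tool, never from a script. Its argument "targets" is a list of rows, each an object of numbers: "dx", "dy", "dz": the shift along the world's x, y, z in cm; "spin": the turn about the world's z in rad; "grip": the opening in per cent of the stroke, from 0 (shut) to 100 (fully open). A call has exactly 10 rows; each row is the pose to reach, as a shift and turn from the pose commanded when the call began; what a row does not reach only later rows make up. A row lasts 1/12 s, in which the tool goes at most 41.7 mm and 7.16 degrees, less where a joint would pass 70% of its speed; a pose out of reach is approached as far as the arm can. A call with a gripper value outside its range is refused whole. The fingers move at their own pace and stop on an object; "squeeze" is the grip in N (left out, the last holds). Time passes only in rows, so rows that repeat a pose let the fingers close, or fill a call up. It gives the time, the measured TCP pose, the force and the opening at its end, in the units of the state.
- r.get_state(): the state, without advancing time (a new reading comes with each control period).
- r.capture(name): name is "side" or "top"; returns the picture (384x512x3 uint8, blue, green, red); there is no depth.
- r.get_calibration(name): a dict with "K" (3x3 intrinsics, pixels), "extrinsics" (4x4, takes a point from camera to world coordinates). Camera axes: x right, y down, z forward; pixel columns grow to the right and rows downward; lengths in m; the calibration is good to about 2 mm. A picture is of the moment at which its call begins. get_calibration takes no time and is no camera call.
- r.close_job(): hands the job in, once; it reports no verdict.
Trained networks look in the newest picture that a camera, given by its name, has taken for a name from the list of things; names that differ only in an ending like _2 or _b are one class to them, and where a whole thing is asked for, a point or a joint stands for the part that bears it (a point fixed in the world has none). Each returns a list of dicts, best first, with "p" (0 to 1); they miss things now and then, are a little off and sometimes report something else, mostly with a low value. They report only what shows in the picture. A call takes as long as a camera call. They do not tell look-alikes from the thing itself.
- r.cut_out(name, camera): "mask" (384x512 bool, what is visible of it) and "extent" ([left, top, right, bottom] in pixels, round what is visible of it).
The state is a dict: "time_s": time; "joints": joint angles; "qd": joint speeds; "joint_torque": joint torques, N m; "tcp_pos": TCP position; "eef_rot": TCP orientation; "contact_force": force on the tool from outside, world axes, zero at the start; "moment": the same for the moment, N m; "gripper_width": finger opening in m.
Only numpy, scipy, OpenCV 4.12 (cv2) and the standard library are available. Lean on these libraries where they do the work, as an engineer would, in place of code of your own. Each camera call takes 0.05 s, during which the arm holds its last target. There are 200 camera calls.

## Task

Stack all the loose 130 mm steel plates in one square column between the corner guides of the transit cradle, then lay the clamp bar across the cradle's two posts, between their cheeks. Then lock the bar with the two link plates, one at each end of the cradle: hook the link's oblong eye over the stud's wide head by tilting it, and leave it level with its nose outwards and its tail flat on the bar, so that it cannot lift off. Leave the tools and the tin alone.

Things in the scene. Friction and masses are not known exactly. Their poses are not given: they have to be found in the camera images.
- cradle: the transit cradle, fixed to the bench (place and yaw vary): dark steel base 90 x 300 mm, 10 mm thick. Origin: centre of the base's underside; y along the 300 mm, x across, z up. From the middle outwards along +y and -y alike: bed for the plates, corner guides, bar post (y 72 to 92), stud block (y 106 to 138) with a T-stud on it
- plate_bed (a point): centre of the base's top face (10 mm above its underside), axes as the cradle's: the plates' column is centred here, plate length along y. Room: 66 mm in x between four corner guides (y 50 to 74 either way, 52 mm high; open at the middle of the sides, where fingers fit) and 144 mm in y between the posts
- bar_seat (a point): middle between the two post tops, 76 mm above the cradle's underside, axes as the cradle's: centre of the clamp bar's underside belongs here, length along y. Posts at y +-82 with cheeks 58 mm apart in x that rise 10 mm; the bar fits lengthwise between the stud blocks, 212 mm apart, whose tops are level with the seated bar's top (12 mm up)
- stud_left (a point): T-stud at the cradle's +y end: on its neck's axis, at the top face of the 40 mm wide stud block (88 mm above the cradle's underside, y +132); axes as the cradle's. Round neck 12 mm thick, 12 mm high; on it a flat head 52 mm long in y, 14 mm in x, 6 mm thick (12 to 18 mm above this point). The block's top ends 6 mm outboard of the axis; beyond it is only the low base
- stud_right (a point): the like point of the like T-stud at the -y end (outboard is -y). Level, a link's eye (44 mm) cannot pass the head (52 mm). Tilted about 30 degrees, nose down, the eye's outer edge goes down outside the head's outboard end, then in under the head to the neck; then the tail comes down until level. The eye's centre may end within 16 mm of the axis
- clamp_bar: a plain sawn flat steel bar, 50 wide x 200 long x 12 mm thick, 0.5 to 0.8 kg. Origin: centre of its underside; y along its length, z up. It starts to the right of the cradle
- link_a: one of two alike bare steel link plates, 110 long x 42 wide x 5 mm thick, 0.16 kg. Origin: underside, at the centre of its oblong eye; x along it towards the nose, z up. The eye goes right through: x -22 to +22, 22 mm wide in y; nose web beyond it 10 mm (to x +32), rails beside it 10 mm wide; the tail runs to x -78 and carries the grip lug
- link_b: one of two alike bare steel link plates, 110 long x 42 wide x 5 mm thick, 0.16 kg. Origin: underside, at the centre of its oblong eye; x along it towards the nose, z up. The eye goes right through: x -22 to +22, 22 mm wide in y; nose web beyond it 10 mm (to x +32), rails beside it 10 mm wide; the tail runs to x -78 and carries the grip lug
- link_a_lug (a point): centre of the top face of this link's solid upright grip lug, 58 mm behind the eye's centre (link x -58), 39 mm above the underside; the lug is 26 mm along the link, 14 mm across and 34 mm high above the plate. Axes as the link's
- link_b_lug (a point): centre of the top face of this link's solid upright grip lug, 58 mm behind the eye's centre (link x -58), 39 mm above the underside; the lug is 26 mm along the link, 14 mm across and 34 mm high above the plate. Axes as the link's
- plate_1: a plain cut steel plate 55 wide x 130 long x 12 mm thick, 0.35 kg, lying flat on the bench (two to four of these identical plates are there). Origin: centre of its underside; y along its 130 mm length, x across its 55 mm width, z up
- plate_2: a plain cut steel plate 55 wide x 130 long x 12 mm thick, 0.35 kg, lying flat on the bench (two to four of these identical plates are there). Origin: centre of its underside; y along its 130 mm length, x across its 55 mm width, z up
- plate_3: a plain cut steel plate 55 wide x 130 long x 12 mm thick, 0.35 kg, lying flat on the bench (two to four of these identical plates are there). Origin: centre of its underside; y along its 130 mm length, x across its 55 mm width, z up
- plate_4: a plain cut steel plate 55 wide x 130 long x 12 mm thick, 0.35 kg, lying flat on the bench (two to four of these identical plates are there). Origin: centre of its underside; y along its 130 mm length, x across its 55 mm width, z up
- grease_tin: an open grease tin, 64 mm across and 46 mm high: a bystander
- marker: a marker pen, 139 mm, at the left back of the work: a bystander
Not all that is in view belongs to the job. Leave any turquoise look-alike of the plate_4 alone.

How it is judged:
By the outcome, as a careful person would: the job done as asked, in the order asked, and still so for the second after the job is handed in, with the robot touching nothing.
Of plate_1, plate_2, plate_3, plate_4 only 2 to 4 are there at a start; the rules pass over those that are not, and their reading is None.
At some moment in a run one of plate_1, plate_2, plate_3, plate_4, clamp_bar may be knocked a few centimetres aside while the robot is not near it.
It also fails if it takes over 208 s, if anything falls off the work surface, if the arm or the gripper's body presses on something with over 40 N, if the wrist force passes 120 N, or if a joint passes its speed limit or range.

## Working session

There is one attempt and no reset: what is moved stays moved. The work goes in short steps, Python scripts to look and compute and a tool call to move; the robot and the scene stay as the last step left them, time stands still between calls to the robot, and variables do not carry over. Pictures are saved under pics/ and viewed, about 12 in all and at most 16, crops included, and the job is handed in when it is done.

Besides the shell and the picture viewer there is one more tool, called after "Request:" as a command line: name --argument value ..., lists and objects as JSON in quotes. servo_tool: Moves the arm, as the interface text tells. Its arguments: {"type":"object","properties":{"targets":{"type":"array"},"squeeze":{"type":"number"}},"required":["targets"]}

```bash
mkdir -p pics; ls
cat > h.py <<'E'
import numpy as np, cv2
from plant import r
def cal(n):
    c=r.get_calibration(n); return np.array(c["K"]),np.array(c["extrinsics"])
def proj(n,P):
    K,E=cal(n); P=np.atleast_2d(P); c=(P-E[:3,3])@E[:3,:3]; u=c@K.T; return u[:,:2]/u[:,2:]
def ray(n,uv,z):
    K,E=cal(n); uv=np.atleast_2d(np.array(uv,float)); d=np.c_[uv,np.ones(len(uv))]@np.linalg.inv(K).T@E[:3,:3].T
    return E[:3,3]+d*((z-E[2,3])/d[:,2])[:,None]
E
python3 - <<'E'
from h import *
a=r.capture("top");b=r.capture("side")
cv2.imwrite("pics/t0.png",cv2.resize(a,(800,600),interpolation=cv2.INTER_CUBIC));cv2.imwrite("pics/s0.png",cv2.resize(b,(800,600),interpolation=cv2.INTER_CUBIC))
for n in("top","side"):
    K,E=cal(n);print(n,K[0,0],E.round(3).tolist())
s=r.get_state();print(s["tcp_pos"],s["eef_rot"],s["gripper_width"],r.grasp_offset,s["time_s"])
E
```

```text
pics
top 369.57357748230055 [[-0.014, -0.992, 0.124, 0.422], [-1.0, 0.017, 0.016, -0.047], [-0.018, -0.124, -0.992, 1.103], [0.0, 0.0, 0.0, 1.0]]
side 378.688109319625 [[1.0, -0.023, 0.021, 0.542], [-0.031, -0.592, 0.805, -0.914], [-0.006, -0.806, -0.592, 0.737], [0.0, 0.0, 0.0, 1.0]]
[0.25326429 0.62523298 0.22572362] [ 1.79916896e+02 -8.16829222e-03 -2.20551777e+01] 0.08759242795925037 -0.0188 0.1
```

View pics/t0.png

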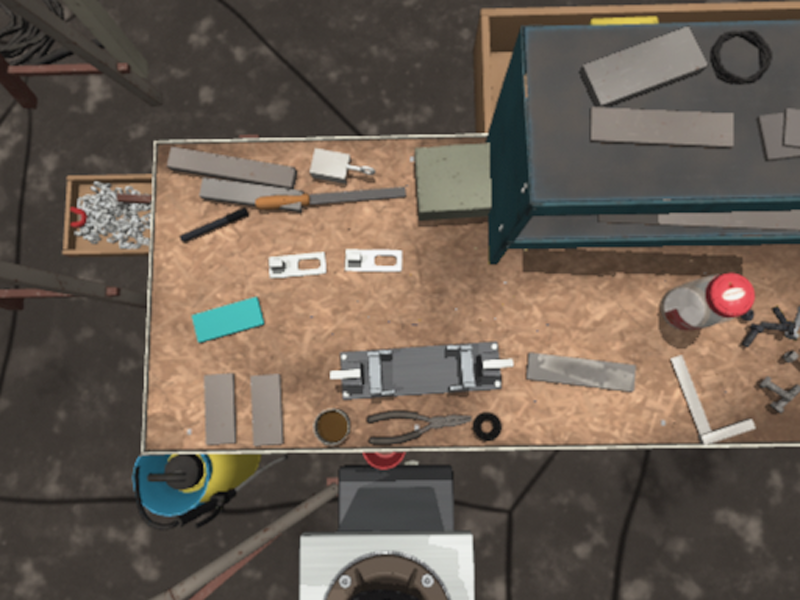

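View pics/s0.png

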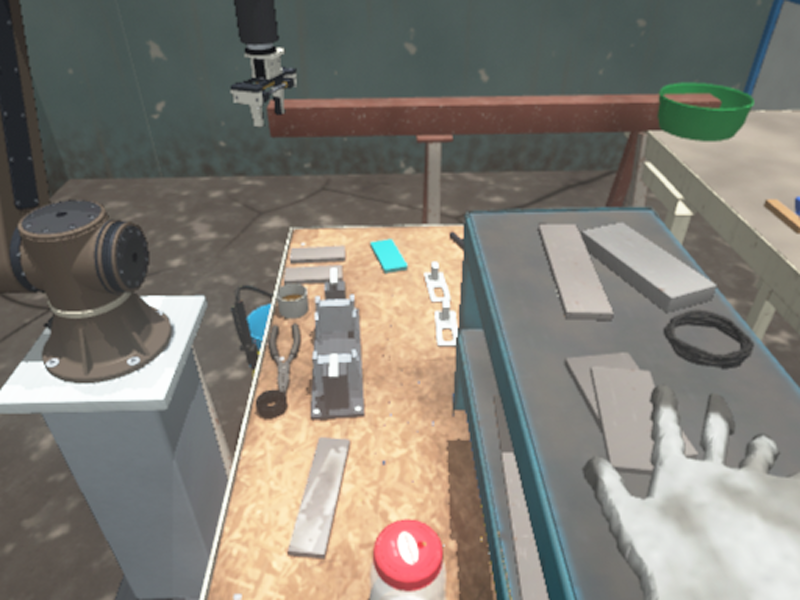

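```bash
cat >> h.py <<'E'
from scipy.optimize import minimize
import itertools
def bx(x0,x1,y0,y1,z0,z1): return np.array(list(itertools.product((x0,x1),(y0,y1),(z0,z1))))/1000
def sym(x0,x1,y0,y1,z0,z1): return [bx(x0,x1,y0,y1,z0,z1),bx(x0,x1,-y1,-y0,z0,z1)]
M={"plate":([bx(-27.5,27.5,-65,65,0,12)],[]),
"bar":([bx(-25,25,-100,100,0,12)],[]),
"link":([bx(-78,32,-21,21,0,5),bx(-71,-45,-7,7,5,39)],[bx(-22,22,-11,11,5,5)]),
"cradle":([bx(-45,45,-150,150,0,10)]+sym(-36,36,72,92,10,86)+sym(-20,20,106,138,10,88)+sym(-6,6,126,138,88,100)+sym(-7,7,106,158,100,106)+sym(27,45,50,74,10,62)[:2]+[b*[-1,1,1] for b in sym(27,45,50,74,10,62)],[])}
def tf(P,p,z): c,s=np.cos(p[2]),np.sin(p[2]); return P@np.array([[c,s,0],[-s,c,0],[0,0,1]])+[p[0],p[1],z]
S=4
def sil(m,p,z,cam):
    im=np.zeros((384*S,512*S),np.uint8)
    for k,v in ((0,255),(1,0)):
        for b in M[m][k]:
            q=((proj(cam,tf(b,p,z))+.5)*S-.5)
            cv2.fillConvexPoly(im,cv2.convexHull(np.round(q*16).astype(np.int32)),v,shift=4)
    return cv2.resize(im,(512,384),interpolation=cv2.INTER_AREA)/255.
def fit(m,masks,p0,z=0):
    def f(p):
        t=0
        for c,k in masks.items():
            s=sil(m,[p[0],p[1],p[2]],z,c); t+=1-np.minimum(s,k).sum()/np.maximum(s,k).sum()
        return t/len(masks)
    best=min((minimize(f,p0,method="Nelder-Mead",options=dict(initial_simplex=np.array(p0)+np.array([[0,0,0],[d,0,0],[0,d,0],[0,0,4*d]]),xatol=1e-4,fatol=1e-4)) for d in(.01,-.006)),key=lambda o:o.fun)
    return best.x,best.fun
def guess(mask,z):
    c,(w,h),a=cv2.minAreaRect(cv2.findNonZero(mask.astype(np.uint8)))
    ps=cv2.boxPoints((c,(w,h),a)); P=ray("top",ps,z)
    e1,e2=P[1]-P[0],P[2]-P[1]; e=e1 if np.linalg.norm(e1)>np.linalg.norm(e2) else e2
    ctr=P.mean(0); return ctr[:2],np.arctan2(e[1],e[0])  # dir of long axis
E
cat > look.py <<'E'
from h import *
r.capture("top");r.capture("side")
for nm in("plate_1","clamp_bar","link_a","cradle","grease_tin"):
    for c in("top","side"):
        for d in r.cut_out(nm,c):
            m=d["mask"]; g=guess(m,0.006) if c=="top" else None
            print(nm,c,round(d["p"],2),[int(v) for v in d["extent"]],int(m.sum()),None if g is None else (g[0].round(3),round(np.degrees(g[1]),1)))
            np.save(f"m_{nm}_{c}_{int(d['extent'][0])}_{int(d['extent'][1])}.npy",m)
E
python3 look.py
```

```text
plate_1 top 0.97 [161, 237, 180, 286] 884 (array([0.38 , 0.222]), np.float64(-177.1))
plate_1 top 0.88 [128, 237, 150, 283] 896 (array([0.385, 0.312]), np.float64(-176.4))
plate_1 top 0.62 [125, 188, 168, 220] 815 (array([0.554, 0.299]), np.float64(-75.9))
plate_1 side 0.91 [186, 158, 218, 166] 338 None
plate_1 side 0.73 [239, 155, 256, 175] 297 None
plate_1 side 0.62 [183, 168, 220, 185] 348 None
clamp_bar top 0.92 [334, 221, 403, 253] 1259 (array([ 0.443, -0.368]), np.float64(-98.1))
clamp_bar top 0.24 [199, 262, 224, 285] 467 (array([0.347, 0.102]), np.float64(-90.8))
clamp_bar side 0.68 [188, 279, 224, 358] 1649 None
clamp_bar side 0.57 [184, 160, 219, 166] 355 None
clamp_bar side 0.41 [280, 194, 293, 222] 166 None
link_a top 0.94 [219, 155, 259, 175] 406 (array([0.664, 0.019]), np.float64(-93.7))
link_a top 0.73 [174, 160, 209, 177] 469 (array([0.657, 0.167]), np.float64(-85.8))
link_a side 0.76 [280, 193, 294, 218] 203 None
link_a side 0.51 [274, 169, 290, 194] 263 None
cradle top 0.81 [207, 215, 328, 252] 3241 (array([ 0.452, -0.068]), np.float64(-87.6))
cradle side 0.6 [200, 174, 231, 269] 2485 None
grease_tin top 0.7 [203, 264, 226, 282] 390 (array([0.349, 0.099]), np.float64(-90.8))
grease_tin side 0.96 [177, 179, 194, 202] 383 None
grease_tin side 0.71 [196, 174, 231, 269] 2662 None
```

```bash
cat > fit0.py <<'E'
from h import *
L=lambda n:np.load(n).astype(float)
T={"plateA":("plate",["m_plate_1_top_161_237.npy","m_plate_1_side_183_168.npy"],[.38,.222,np.pi/-2+np.radians(92.9)]),
"plateB":("plate",["m_plate_1_top_128_237.npy","m_plate_1_side_186_158.npy"],[.385,.312,np.radians(93.6-90)]),
"bar":("bar",["m_clamp_bar_top_334_221.npy","m_clamp_bar_side_188_279.npy"],[.443,-.368,np.radians(-8)]),
"link1":("link",["m_link_a_top_219_155.npy","m_link_a_side_280_193.npy"],[.66,.0,np.radians(-93)]),
"link2":("link",["m_link_a_top_174_160.npy","m_link_a_side_274_169.npy"],[.655,.145,np.radians(-86)]),
"cradle":("cradle",["m_cradle_top_207_215.npy","m_cradle_side_200_174.npy"],[.45,-.06,np.radians(2.4)])}
T["plateA"][2][2]=np.radians(2.9)-np.pi/2; T["plateB"][2][2]=np.radians(3.6)-np.pi/2
a={"top":r.capture("top"),"side":r.capture("side")}
big={c:cv2.resize(v,None,fx=4,fy=4,interpolation=cv2.INTER_CUBIC) for c,v in a.items()}
for k,(m,fs,p0) in T.items():
    for cams in (("top",),("top","side")):
        ms={c:L(f) for c,f in zip(("top","side"),fs) if c in cams}
        p,e=fit(m,ms,p0); print(k,cams,p[:2].round(4),round(np.degrees(p[2]),2),round(e,3))
    for c in a:
        for b in M[m][0]+M[m][1]:
            q=((proj(c,tf(b,p,0))+.5)*4).astype(np.int32); cv2.polylines(big[c],[cv2.convexHull(q)],True,(0,255,0),1)
cv2.imwrite("pics/o_top.png",big["top"][560:1160,480:1280]);cv2.imwrite("pics/o_topR.png",big["top"][800:1100,900:1650]);cv2.imwrite("pics/o_side.png",big["side"][600:1200,650:1250])
E
python3 fit0.py
```

```text
plateA ('top',) [0.3809 0.2225] -86.99 0.04
plateA ('top', 'side') [0.3817 0.2225] -87.25 0.126
plateB ('top',) [0.3843 0.3114] -86.68 0.035
plateB ('top', 'side') [0.3843 0.3115] -86.84 0.072
bar ('top',) [ 0.4428 -0.368 ] -7.32 0.057
bar ('top', 'side') [ 0.4431 -0.3676] -7.43 0.072
link1 ('top',) [ 0.6628 -0.0038] -93.45 0.112
link1 ('top', 'side') [ 0.6631 -0.0045] -93.82 0.25Traceback (most recent call last):
  File "fit0.py", line 15, in <module>
    p,e=fit(m,ms,p0); print(k,cams,p[:2].round(4),round(np.degrees(p[2]),2),round(e,3))
        ~~~^^^^^^^^^
  File "h.py", line 33, in fit
    best=min((minimize(f,p0,method="Nelder-Mead",options=dict(initial_simplex=np.array(p0)+np.array([[0,0,0],[d,0,0],[0,d,0],[0,0,4*d]]),xatol=1e-4,fatol=1e-4)) for d in(.01,-.006)),key=lambda o:o.fun)
  File "h.py", line 33, in <genexpr>
    best=min((minimize(f,p0,method="Nelder-Mead",options=dict(initial_simplex=np.array(p0)+np.array([[0,0,0],[d,0,0],[0,d,0],[0,0,4*d]]),xatol=1e-4,fatol=1e-4)) for d in(.01,-.006)),key=lambda o:o.fun)
              ~~~~~~~~^^^^^^^^^^^^^^^^^^^^^^^^^^^^^^^^^^^^^^^^^^^^^^^^^^^^^^^^^^^^^^^^^^^^^^^^^^^^^^^^^^^^^^^^^^^^^^^^^^^^^^^^^^^^^^^^^^^^^^^^^^^^^^^^^^^^^^^^^^
    res = _minimize_neldermead(fun, x0, args, callback, bounds=bounds,
                               **options)
    fxcc = func(xcc)
    fx = function(np.copy(x), *(wrapper_args + args))
  File "h.py", line 31, in f
    s=sil(m,[p[0],p[1],p[2]],z,c); t+=1-np.minimum(s,k).sum()/np.maximum(s,k).sum()
  File "h.py", line 24, in sil
    q=((proj(cam,tf(b,p,z))+.5)*S-.5)
        ~~~~^^^^^^^^^^^^^^^
  File "h.py", line 6, in proj
    K,E=cal(n); P=np.atleast_2d(P); c=(P-E[:3,3])@E[:3,:3]; u=c@K.T; return u[:,:2]/u[:,2:]
        ~~~^^^
  File "h.py", line 4, in cal
    c=r.get_calibration(n); return np.array(c["K"]),np.array(c["extrinsics"])
ValueError: time passes only in moves, steps and waits
```

```bash
sed -i 's/^def cal(n):/C={n:r.get_calibration(n) for n in ("top","side")}\ndef cal(n):/; s/c=r.get_calibration(n); return/c=C[n]; return/' h.py; python3 fit0.py; rm -f x; python3 -c "from h import *;print(r.get_state()['time_s'])"
```

```text
plateA ('top',) [0.3809 0.2225] -86.99 0.04
plateA ('top', 'side') [0.3817 0.2225] -87.25 0.126
plateB ('top',) [0.3843 0.3114] -86.68 0.035
plateB ('top', 'side') [0.3843 0.3115] -86.84 0.072
bar ('top',) [ 0.4428 -0.368 ] -7.32 0.057
bar ('top', 'side') [ 0.4431 -0.3676] -7.43 0.072
link1 ('top',) [ 0.6628 -0.0038] -93.45 0.112
link1 ('top', 'side') [ 0.6631 -0.0045] -93.82 0.25
link2 ('top',) [0.6589 0.1446] -85.29 0.167
link2 ('top', 'side') [0.6597 0.1444] -85.31 0.206
cradle ('top',) [ 0.4503 -0.0666] 2.87 0.041
cradle ('top', 'side') [ 0.4508 -0.0665] 3.1 0.06
0.9
```

View pics/o_top.png

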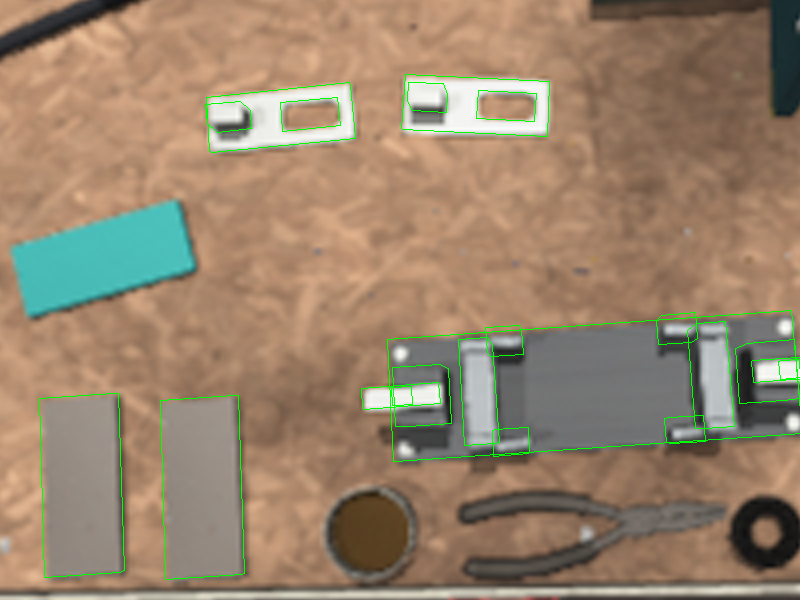

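View pics/o_side.png

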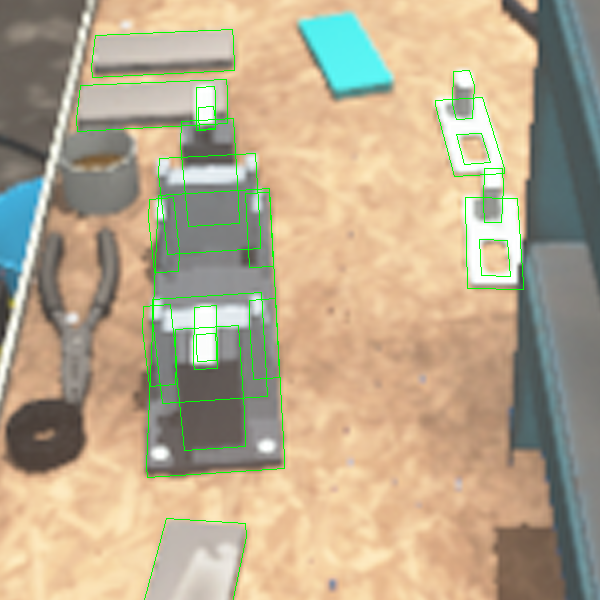

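Candidates for plates, in 800x600 top pixels:
- Grey 55x130 pieces on the bench at (220,408) and (267,408). These fit the plate model at IoU 0.96, so I choose these.
- The turquoise look-alike at (228,320), which stays.
- Longer bars at the back left, (230,165) and (250,190), which are too long.
- Stock on the cabinet at (645,65) and (660,127), which is not on the bench.

The overlay crop confirms the choice and the cradle, bar and link fits.

Request:
servo_tool --targets '[{"dx": 1.3,"dy": -3.1,"dz": -1.2,"spin": 0.05,"grip": 77},{"dx": 2.6,"dy": -6.3,"dz": -2.4,"spin": 0.1,"grip": 77},{"dx": 3.9,"dy": -9.4,"dz": -3.7,"spin": 0.15,"grip": 77},{"dx": 5.2,"dy": -12.6,"dz": -5,"spin": 0.2,"grip": 77},{"dx": 6.6,"dy": -15.7,"dz": -6.2,"spin": 0.25,"grip": 77},{"dx": 7.9,"dy": -18.9,"dz": -7.5,"spin": 0.3,"grip": 77},{"dx": 9.2,"dy": -22,"dz": -8.7,"spin": 0.35,"grip": 77},{"dx": 10.5,"dy": -25.1,"dz": -10,"spin": 0.4,"grip": 77},{"dx": 13.1,"dy": -31.4,"dz": -12.5,"spin": 0.44,"grip": 77},{"dx": 13.1,"dy": -31.4,"dz": -12.5,"spin": 0.44,"grip": 77}]' --squeeze 30

```text
time_s: 1.73
tcp_pos: [0.3845, 0.3089, 0.1008]
eef_rot: [180.0, 0.0, 3.3]
contact_force: [0.8, 0.6, -0.7]
gripper_width: 0.0677
```

Request:
servo_tool --targets '[{"dz": -1},{"dz": -2},{"dz": -3},{"dz": -4},{"dz": -5},{"dz": -6},{"dz": -6.5},{"dz": -6.5},{"dz": -6.5},{"dz": -6.5}]'

```text
validation failed for argument at $.ta...
```

Request:
servo_tool --targets '[{"dx": 0,"dy": 0,"spin": 0,"grip": 77,"dz": -1},{"dx": 0,"dy": 0,"spin": 0,"grip": 77,"dz": -2},{"dx": 0,"dy": 0,"spin": 0,"grip": 77,"dz": -3},{"dx": 0,"dy": 0,"spin": 0,"grip": 77,"dz": -4},{"dx": 0,"dy": 0,"spin": 0,"grip": 77,"dz": -5},{"dx": 0,"dy": 0,"spin": 0,"grip": 77,"dz": -6},{"dx": 0,"dy": 0,"spin": 0,"grip": 77,"dz": -6.5},{"dx": 0,"dy": 0,"spin": 0,"grip": 77,"dz": -6.5},{"dx": 0,"dy": 0,"spin": 0,"grip": 77,"dz": -6.5},{"dx": 0,"dy": 0,"spin": 0,"grip": 77,"dz": -6.5}]'

```text
time_s: 2.57
tcp_pos: [0.3845, 0.3123, 0.037]
eef_rot: [-180.0, -0.0, 3.2]
contact_force: [-0.7, -0.5, -0.3]
gripper_width: 0.0674
```

Run:
```python
from h import *
for i in range(2):
    s=r.get_state();print(s["time_s"],s["tcp_pos"],s["contact_force"])
```

```text
2.5667 [0.38453405 0.31232568 0.03700612] [-0.68233155 -0.48983331 -0.25339747]
2.5667 [0.38453405 0.31232568 0.03700612] [-0.68233155 -0.48983331 -0.25339747]
```

Request:
servo_tool --targets '[{"dx": 0,"dy": 0,"spin": 0,"grip": 77,"dz": -1},{"dx": 0,"dy": 0,"spin": 0,"grip": 77,"dz": -2},{"dx": 0,"dy": 0,"spin": 0,"grip": 77,"dz": -2.8},{"dx": 0,"dy": 0,"spin": 0,"grip": 77,"dz": -3.2},{"dx": 0,"dy": 0,"spin": 0,"grip": 77,"dz": -3.3},{"dx": 0,"dy": 0,"spin": 0,"grip": 50,"dz": -3.3},{"dx": 0,"dy": 0,"spin": 0,"grip": 50,"dz": -3.3},{"dx": 0,"dy": 0,"spin": 0,"grip": 50,"dz": -3.3},{"dx": 0,"dy": 0,"spin": 0,"grip": 50,"dz": -3.3},{"dx": 0,"dy": 0,"spin": 0,"grip": 50,"dz": -3.3}]' --squeeze 40

```text
time_s: 3.4
tcp_pos: [0.3844, 0.3115, 0.0039]
eef_rot: [-180.0, -0.0, 3.2]
contact_force: [0.0, -1.3, 2.9]
gripper_width: 0.0546
```

Request:
servo_tool --targets '[{"dx": 0,"dy": 0,"dz": 3,"spin": 0,"grip": 50},{"dx": 0,"dy": 0,"dz": 6,"spin": 0,"grip": 50},{"dx": 0,"dy": 0,"dz": 9,"spin": 0,"grip": 50},{"dx": 0,"dy": 0,"dz": 12,"spin": -0.1,"grip": 50},{"dx": 0.6,"dy": -3,"dz": 14.6,"spin": -0.2,"grip": 50},{"dx": 1.2,"dy": -6,"dz": 14.6,"spin": -0.3,"grip": 50},{"dx": 1.8,"dy": -9,"dz": 14.6,"spin": -0.4,"grip": 50},{"dx": 2.4,"dy": -12,"dz": 14.6,"spin": -0.5,"grip": 50},{"dx": 3,"dy": -15,"dz": 14.6,"spin": -0.6,"grip": 50},{"dx": 3.5,"dy": -18,"dz": 14.6,"spin": -0.7,"grip": 50}]'

```text
time_s: 4.23
tcp_pos: [0.419, 0.1302, 0.1495]
eef_rot: [-180.0, 0.0, -37.2]
contact_force: [1.3, 0.4, -3.5]
gripper_width: 0.0544
```

Request:
servo_tool --targets '[{"dx": 0.5,"dy": -3,"dz": 0,"spin": -0.1,"grip": 50},{"dx": 1,"dy": -6,"dz": 0,"spin": -0.2,"grip": 50},{"dx": 1.5,"dy": -9,"dz": 0,"spin": -0.3,"grip": 50},{"dx": 2,"dy": -12,"dz": 0,"spin": -0.4,"grip": 50},{"dx": 2.5,"dy": -15,"dz": 0,"spin": -0.5,"grip": 50},{"dx": 3,"dy": -18,"dz": 0,"spin": -0.6,"grip": 50},{"dx": 3.1,"dy": -19.8,"dz": 0,"spin": -0.7,"grip": 50},{"dx": 3.1,"dy": -19.8,"dz": 0,"spin": -0.8,"grip": 50},{"dx": 3.1,"dy": -19.8,"dz": 0,"spin": -0.873,"grip": 50},{"dx": 3.1,"dy": -19.8,"dz": 0,"spin": -0.873,"grip": 50}]'

```text
time_s: 5.07
tcp_pos: [0.4498, -0.0669, 0.1491]
eef_rot: [180.0, 0.0, -87.2]
contact_force: [0.5, -0.5, -3.6]
gripper_width: 0.0546
```

Request:
servo_tool --targets '[{"dx": 0.08,"dy": 0,"dz": -2.5,"spin": 0,"grip": 50},{"dx": 0.08,"dy": 0,"dz": -5,"spin": 0,"grip": 50},{"dx": 0.08,"dy": 0,"dz": -7.5,"spin": 0,"grip": 50},{"dx": 0.08,"dy": 0,"dz": -9,"spin": 0,"grip": 50},{"dx": 0.08,"dy": 0,"dz": -10.5,"spin": 0,"grip": 50},{"dx": 0.08,"dy": 0,"dz": -12,"spin": 0,"grip": 50},{"dx": 0.08,"dy": 0,"dz": -13,"spin": 0,"grip": 50},{"dx": 0.08,"dy": 0,"dz": -13.3,"spin": 0,"grip": 50},{"dx": 0.08,"dy": 0,"dz": -13.5,"spin": 0,"grip": 50},{"dx": 0.08,"dy": 0,"dz": -13.5,"spin": 0,"grip": 50}]'

```text
time_s: 5.9
tcp_pos: [0.4513, -0.0662, 0.0146]
eef_rot: [180.0, -0.0, -86.9]
contact_force: [0.8, -0.5, -3.7]
gripper_width: 0.0543
```

Request:
servo_tool --targets '[{"dx": 0,"dy": 0,"dz": -0.1,"spin": 0,"grip": 50},{"dx": 0,"dy": 0,"dz": -0.1,"spin": 0,"grip": 75},{"dx": 0,"dy": 0,"dz": -0.1,"spin": 0,"grip": 75},{"dx": 0,"dy": 0,"dz": -0.1,"spin": 0,"grip": 75},{"dx": 0,"dy": 0,"dz": 2,"spin": 0,"grip": 77},{"dx": 0,"dy": 0,"dz": 4,"spin": 0,"grip": 77},{"dx": 0,"dy": 0,"dz": 7,"spin": 0,"grip": 77},{"dx": 0,"dy": 0,"dz": 10,"spin": 0,"grip": 77},{"dx": 0,"dy": 0,"dz": 13.5,"spin": 0,"grip": 77},{"dx": 0,"dy": 0,"dz": 13.5,"spin": 0,"grip": 77}]'

```text
time_s: 6.73
tcp_pos: [0.4551, -0.0661, 0.1564]
eef_rot: [-179.4, 0.0, -86.9]
contact_force: [1.4, -1.1, 1.0]
gripper_width: 0.0674
```

```bash
cat > chk.py <<'E'
import sys
from h import *
# usage: chk.py name model z x y yawdeg [cams]
nm,m=sys.argv[1:3]; z,x,y,a=map(float,sys.argv[3:7]); cams=sys.argv[7].split(",") if len(sys.argv)>7 else ["top","side"]
ms={}
for c in cams:
    r.capture(c)
    for d in r.cut_out(nm,c):
        k=d["mask"].astype(float); s=sil(m,[x,y,np.radians(a)],z,c)
        q=proj(c,tf(np.array([[0,0,.006]]),[x,y,np.radians(a)],z))[0]; v,u=np.nonzero(k); dist=np.hypot(u.mean()-q[0],v.mean()-q[1])
        print(nm,c,round(d["p"],2),[int(t) for t in d["extent"]],"iou",round(np.minimum(s,k).sum()/np.maximum(s,k).sum(),2),"d",round(dist,1))
        if dist<30 and (c not in ms or dist<ms[c][1]): ms[c]=(k,dist)
ms={c:v[0] for c,v in ms.items()}
for cs in ([["top"]] if "top" in ms else [])+([list(ms)] if len(ms)>1 else []):
    p,e=fit(m,{c:ms[c] for c in cs},[x,y,np.radians(a)],z); print(cs,p[:2].round(4),round(np.degrees(p[2]),2),round(e,3))
E
python3 chk.py plate_1 plate 0 .3817 .2225 -87.1
```

```text
plate_1 top 0.58 [124, 190, 170, 221] iou 0.0 d 62.7
plate_1 top 0.4 [303, 220, 325, 249] iou 0.0 d 146.3
plate_1 top 0.28 [335, 221, 404, 250] iou 0.0 d 201.7
plate_1 side 0.7 [204, 209, 224, 227] iou 0.0 d 45.5
plate_1 side 0.57 [181, 168, 222, 184] iou 0.58 d 1.1
plate_1 side 0.51 [247, 156, 258, 177] iou 0.0 d 52.7
plate_1 side 0.23 [198, 171, 236, 268] iou 0.03 d 54.5
```

Request:
servo_tool --targets '[{"dx": -0.5,"dy": 2,"dz": 0,"spin": 0.12,"grip": 77},{"dx": -1,"dy": 4,"dz": 0,"spin": 0.24,"grip": 77},{"dx": -1.5,"dy": 6.5,"dz": 0,"spin": 0.36,"grip": 77},{"dx": -2,"dy": 9,"dz": 0,"spin": 0.48,"grip": 77},{"dx": -2.7,"dy": 11.5,"dz": 0,"spin": 0.6,"grip": 77},{"dx": -3.4,"dy": 14,"dz": 0,"spin": 0.72,"grip": 77},{"dx": -4,"dy": 17,"dz": 0,"spin": 0.84,"grip": 77},{"dx": -4.7,"dy": 20,"dz": 0,"spin": 0.96,"grip": 77},{"dx": -5.5,"dy": 23,"dz": 0,"spin": 1.08,"grip": 77},{"dx": -6.2,"dy": 26,"dz": 0,"spin": 1.2,"grip": 77}]'

```text
time_s: 7.77
tcp_pos: [0.3879, 0.1943, 0.1484]
eef_rot: [179.9, 0.1, -17.9]
contact_force: [0.8, 0.1, 0.8]
gripper_width: 0.0673
```

Request:
servo_tool --targets '[{"dx": -0.7,"dy": 2.9,"dz": 0,"spin": 0.12,"grip": 77},{"dx": -0.7,"dy": 2.9,"dz": -1.5,"spin": 0.24,"grip": 77},{"dx": -0.7,"dy": 2.9,"dz": -3,"spin": 0.36,"grip": 77},{"dx": -0.7,"dy": 2.9,"dz": -4.5,"spin": 0.37,"grip": 77},{"dx": -0.7,"dy": 2.9,"dz": -6.5,"spin": 0.37,"grip": 77},{"dx": -0.7,"dy": 2.9,"dz": -8.5,"spin": 0.37,"grip": 77},{"dx": -0.7,"dy": 2.9,"dz": -10.5,"spin": 0.37,"grip": 77},{"dx": -0.7,"dy": 2.9,"dz": -11,"spin": 0.37,"grip": 77},{"dx": -0.7,"dy": 2.9,"dz": -11,"spin": 0.37,"grip": 77},{"dx": -0.7,"dy": 2.9,"dz": -11,"spin": 0.37,"grip": 77}]'

```text
time_s: 8.6
tcp_pos: [0.3821, 0.2223, 0.0394]
eef_rot: [179.9, 0.1, 3.0]
contact_force: [-1.0, 0.5, -0.2]
gripper_width: 0.0676
```

Run:
```python
from h import *
a=r.capture("top");b=r.capture("side")
A=cv2.resize(a[140:300,70:290],None,fx=3.6,fy=3.6,interpolation=cv2.INTER_CUBIC)
B=cv2.resize(b[110:280,140:310],None,fx=3.5,fy=3.5,interpolation=cv2.INTER_CUBIC)
cv2.imwrite("pics/a1.png",A[:, :]);cv2.imwrite("pics/b1.png",B)
```

```text
(no output)
```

View pics/b1.png

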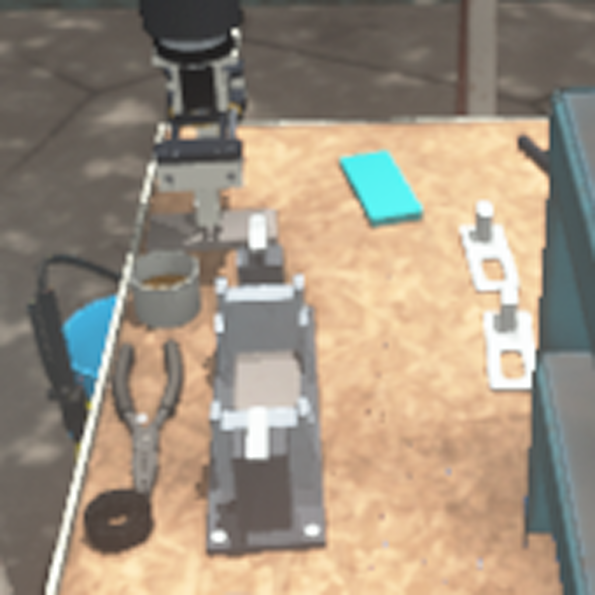

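The picture shows the first plate lying in the bed (crop 265,375). The gripper is over the second plate (crop 210,225), which hasn't moved. I'll descend and grip.

Request:
servo_tool --targets '[{"dx": 0,"dy": 0,"spin": 0,"grip": 77,"dz": -1},{"dx": 0,"dy": 0,"spin": 0,"grip": 77,"dz": -2},{"dx": 0,"dy": 0,"spin": 0,"grip": 77,"dz": -3},{"dx": 0,"dy": 0,"spin": 0,"grip": 77,"dz": -3.4},{"dx": 0,"dy": 0,"spin": 0,"grip": 77,"dz": -3.5},{"dx": 0,"dy": 0,"spin": 0,"grip": 50,"dz": -3.5},{"dx": 0,"dy": 0,"spin": 0,"grip": 50,"dz": -3.5},{"dx": 0,"dy": 0,"spin": 0,"grip": 50,"dz": -3.5},{"dx": 0,"dy": 0,"spin": 0,"grip": 50,"dz": -3.5},{"dx": 0,"dy": 0,"spin": 0,"grip": 50,"dz": -3.5}]'

```text
time_s: 9.53
tcp_pos: [0.3824, 0.2227, 0.0052]
eef_rot: [-180.0, -0.0, 3.0]
contact_force: [-1.9, -1.9, 6.2]
gripper_width: 0.0545
```

Request:
servo_tool --targets '[{"dx": 0,"dy": 0,"dz": 3,"spin": 0,"grip": 50},{"dx": 0,"dy": 0,"dz": 6,"spin": 0,"grip": 50},{"dx": 0,"dy": 0,"dz": 9,"spin": 0,"grip": 50},{"dx": 0,"dy": 0,"dz": 12,"spin": -0.1,"grip": 50},{"dx": 0.6,"dy": -2,"dz": 14.6,"spin": -0.2,"grip": 50},{"dx": 1.2,"dy": -4,"dz": 14.6,"spin": -0.3,"grip": 50},{"dx": 1.8,"dy": -6,"dz": 14.6,"spin": -0.4,"grip": 50},{"dx": 2.4,"dy": -8,"dz": 14.6,"spin": -0.5,"grip": 50},{"dx": 3,"dy": -10,"dz": 14.6,"spin": -0.6,"grip": 50},{"dx": 3.5,"dy": -12,"dz": 14.6,"spin": -0.7,"grip": 50}]'

```text
time_s: 10.37
tcp_pos: [0.4169, 0.1016, 0.1505]
eef_rot: [-180.0, 0.0, -37.4]
contact_force: [-0.1, -0.1, -3.5]
gripper_width: 0.0539
```

Request:
servo_tool --targets '[{"dx": 0.5,"dy": -2,"dz": 0,"spin": -0.1,"grip": 50},{"dx": 1,"dy": -4,"dz": 0,"spin": -0.2,"grip": 50},{"dx": 1.5,"dy": -6.5,"dz": 0,"spin": -0.3,"grip": 50},{"dx": 2,"dy": -9,"dz": 0,"spin": -0.4,"grip": 50},{"dx": 2.5,"dy": -11.5,"dz": 0,"spin": -0.5,"grip": 50},{"dx": 3,"dy": -14,"dz": 0,"spin": -0.6,"grip": 50},{"dx": 3.4,"dy": -16.9,"dz": 0,"spin": -0.7,"grip": 50},{"dx": 3.4,"dy": -16.9,"dz": 0,"spin": -0.8,"grip": 50},{"dx": 3.4,"dy": -16.9,"dz": 0,"spin": -0.87,"grip": 50},{"dx": 3.4,"dy": -16.9,"dz": 0,"spin": -0.87,"grip": 50}]'

```text
time_s: 11.2
tcp_pos: [0.4505, -0.067, 0.1501]
eef_rot: [179.9, 0.0, -87.3]
contact_force: [-1.4, -0.8, -4.8]
gripper_width: 0.0542
```

Request:
servo_tool --targets '[{"dx": 0,"dy": 0.05,"dz": -2.5,"spin": 0.005,"grip": 50},{"dx": 0,"dy": 0.05,"dz": -5,"spin": 0.005,"grip": 50},{"dx": 0,"dy": 0.05,"dz": -7.5,"spin": 0.005,"grip": 50},{"dx": 0,"dy": 0.05,"dz": -9,"spin": 0.005,"grip": 50},{"dx": 0,"dy": 0.05,"dz": -10.5,"spin": 0.005,"grip": 50},{"dx": 0,"dy": 0.05,"dz": -11.5,"spin": 0.005,"grip": 50},{"dx": 0,"dy": 0.05,"dz": -12,"spin": 0.005,"grip": 50},{"dx": 0,"dy": 0.05,"dz": -12.2,"spin": 0.005,"grip": 50},{"dx": 0,"dy": 0.05,"dz": -12.2,"spin": 0.005,"grip": 50},{"dx": 0,"dy": 0.05,"dz": -12.2,"spin": 0.005,"grip": 50}]'

```text
time_s: 12.03
tcp_pos: [0.4516, -0.0657, 0.0291]
eef_rot: [-180.0, 0.0, -86.6]
contact_force: [-0.2, 0.8, -2.8]
gripper_width: 0.0544
```

Request:
servo_tool --targets '[{"dx": 0,"dy": 0,"dz": -0.1,"spin": 0,"grip": 50},{"dx": 0,"dy": 0,"dz": -0.1,"spin": 0,"grip": 75},{"dx": 0,"dy": 0,"dz": -0.1,"spin": 0,"grip": 75},{"dx": 0,"dy": 0,"dz": -0.1,"spin": 0,"grip": 75},{"dx": 0,"dy": 0,"dz": 2,"spin": 0,"grip": 77},{"dx": 0,"dy": 0,"dz": 4,"spin": 0,"grip": 77},{"dx": 0,"dy": 0,"dz": 7,"spin": 0,"grip": 77},{"dx": 0,"dy": 0,"dz": 10,"spin": 0,"grip": 77},{"dx": 0,"dy": 0,"dz": 13,"spin": 0,"grip": 77},{"dx": 0,"dy": 0,"dz": 13,"spin": 0,"grip": 77}]'

```text
time_s: 12.87
tcp_pos: [0.4547, -0.0656, 0.1647]
eef_rot: [-179.4, 0.0, -86.6]
contact_force: [1.0, -0.2, 0.2]
gripper_width: 0.0676
```

```bash
python3 chk.py clamp_bar bar 0 .443 -.3678 -7.4
```

```text
clamp_bar top 0.67 [336, 223, 404, 250] iou 0.95 d 0.4
clamp_bar side 0.88 [185, 280, 222, 358] iou 0.93 d 4.9
['top'] [ 0.4425 -0.3679] -7.68 0.045
['top', 'side'] [ 0.443  -0.3674] -7.46 0.057
```

Request:
servo_tool --targets '[{"dx": 0,"dy": -3,"dz": 0,"spin": -0.02,"grip": 77},{"dx": 0,"dy": -7,"dz": 0,"spin": -0.04,"grip": 77},{"dx": 0,"dy": -11,"dz": 0,"spin": -0.08,"grip": 77},{"dx": 0,"dy": -15,"dz": 0,"spin": -0.12,"grip": 77},{"dx": 0,"dy": -19,"dz": 0,"spin": -0.16,"grip": 77},{"dx": -0.4,"dy": -23,"dz": 0,"spin": -0.187,"grip": 77},{"dx": -0.8,"dy": -26,"dz": -1,"spin": -0.187,"grip": 77},{"dx": -0.8,"dy": -29,"dz": -3,"spin": -0.187,"grip": 77},{"dx": -0.8,"dy": -30.1,"dz": -6,"spin": -0.187,"grip": 77},{"dx": -0.8,"dy": -30.1,"dz": -6,"spin": -0.187,"grip": 77}]'

```text
time_s: 13.9
tcp_pos: [0.439, -0.3674, 0.0914]
eef_rot: [179.4, 0.2, -97.6]
contact_force: [-1.3, 0.6, -1.0]
gripper_width: 0.0675
```

Request:
servo_tool --targets '[{"dx": 0,"dy": 0,"spin": 0,"grip": 77,"dz": -3},{"dx": 0,"dy": 0,"spin": 0,"grip": 77,"dz": -5},{"dx": 0,"dy": 0,"spin": 0,"grip": 77,"dz": -6},{"dx": 0,"dy": 0,"spin": 0,"grip": 77,"dz": -6},{"dx": 0,"dy": 0,"spin": 0,"grip": 77,"dz": -6},{"dx": 0,"dy": 0,"spin": 0,"grip": 77,"dz": -6},{"dx": 0,"dy": 0,"spin": 0,"grip": 77,"dz": -6},{"dx": 0,"dy": 0,"spin": 0,"grip": 77,"dz": -6},{"dx": 0,"dy": 0,"spin": 0,"grip": 77,"dz": -6},{"dx": 0,"dy": 0,"spin": 0,"grip": 77,"dz": -6}]'

```text
time_s: 14.73
tcp_pos: [0.4435, -0.367, 0.0392]
eef_rot: [-179.9, -0.0, -97.4]
contact_force: [-0.1, -0.5, 0.5]
gripper_width: 0.0673
```

Request:
servo_tool --targets '[{"dx": 0,"dy": -0.05,"spin": 0,"grip": 77,"dz": -1},{"dx": 0,"dy": -0.05,"spin": 0,"grip": 77,"dz": -2},{"dx": 0,"dy": -0.05,"spin": 0,"grip": 77,"dz": -3},{"dx": 0,"dy": -0.05,"spin": 0,"grip": 77,"dz": -3.4},{"dx": 0,"dy": -0.05,"spin": 0,"grip": 77,"dz": -3.5},{"dx": 0,"dy": -0.05,"spin": 0,"grip": 45,"dz": -3.5},{"dx": 0,"dy": -0.05,"spin": 0,"grip": 45,"dz": -3.5},{"dx": 0,"dy": -0.05,"spin": 0,"grip": 45,"dz": -3.5},{"dx": 0,"dy": -0.05,"spin": 0,"grip": 45,"dz": -3.5},{"dx": 0,"dy": -0.05,"spin": 0,"grip": 45,"dz": -3.5}]' --squeeze 50

```text
time_s: 15.57
tcp_pos: [0.4434, -0.3675, 0.0039]
eef_rot: [-180.0, -0.0, -97.4]
contact_force: [-0.2, 0.1, 0.2]
gripper_width: 0.0493
```

Request:
servo_tool --targets '[{"dx": 0,"dy": 0,"dz": 3,"spin": 0,"grip": 45},{"dx": 0,"dy": 0,"dz": 6,"spin": 0,"grip": 45},{"dx": 0,"dy": 0,"dz": 9,"spin": 0.02,"grip": 45},{"dx": 0,"dy": 0,"dz": 12,"spin": 0.04,"grip": 45},{"dx": 0,"dy": 0,"dz": 15,"spin": 0.06,"grip": 45},{"dx": 0,"dy": 1,"dz": 16,"spin": 0.08,"grip": 45},{"dx": 0,"dy": 4,"dz": 16,"spin": 0.1,"grip": 45},{"dx": 0,"dy": 7,"dz": 16,"spin": 0.12,"grip": 45},{"dx": 0,"dy": 10,"dz": 16,"spin": 0.14,"grip": 45},{"dx": 0,"dy": 13,"dz": 16,"spin": 0.16,"grip": 45}]'

```text
time_s: 16.4
tcp_pos: [0.4416, -0.2354, 0.1621]
eef_rot: [179.9, 0.1, -88.2]
contact_force: [0.3, 0.7, -5.8]
gripper_width: 0.0495
```

Request:
servo_tool --targets '[{"dx": 0,"dy": 3,"dz": 0,"spin": 0.022,"grip": 45},{"dx": 0,"dy": 6,"dz": 0,"spin": 0.022,"grip": 45},{"dx": 0,"dy": 9,"dz": 0,"spin": 0.022,"grip": 45},{"dx": 0.2,"dy": 12,"dz": 0,"spin": 0.022,"grip": 45},{"dx": 0.4,"dy": 15,"dz": 0,"spin": 0.022,"grip": 45},{"dx": 0.7,"dy": 16.5,"dz": 0,"spin": 0.022,"grip": 45},{"dx": 0.7,"dy": 17.1,"dz": 0,"spin": 0.022,"grip": 45},{"dx": 0.7,"dy": 17.1,"dz": 0,"spin": 0.022,"grip": 45},{"dx": 0.7,"dy": 17.1,"dz": 0,"spin": 0.022,"grip": 45},{"dx": 0.7,"dy": 17.1,"dz": 0,"spin": 0.022,"grip": 45}]'

```text
time_s: 17.23
tcp_pos: [0.4495, -0.0669, 0.163]
eef_rot: [179.9, -0.0, -87.0]
contact_force: [-0.2, 0.0, -5.4]
gripper_width: 0.0495
```

Run:
```python
from h import *
b=r.capture("side");a=r.capture("top")
cv2.imwrite("pics/c1.png",np.vstack([cv2.resize(b[130:280,150:270],(600,750))[:600]]))
for nm in("plate_1","clamp_bar"):
    for d in r.cut_out(nm,"side")[:3]: print(nm,round(d["p"],2),d["extent"])
```

```text
plate_1 0.73 [205.4, 206.5, 229.4, 229.5]
plate_1 0.65 [269.3, 167.9, 290.5, 197.5]
plate_1 0.48 [244.8, 153.2, 257.6, 176.8]
clamp_bar 0.74 [202.2, 165.3, 221.9, 209.7]
```

View pics/c1.png

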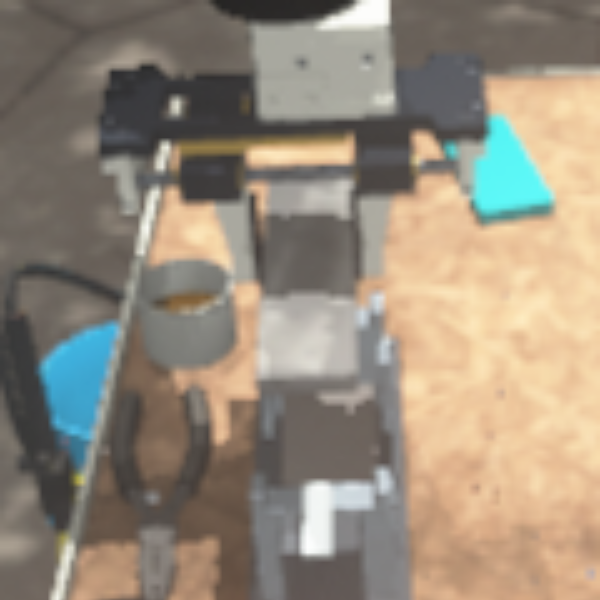

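The bar is held level over the cradle (crop 310,250) and the plate stack is in the bed (crop 340,440). Lowering onto the posts.

Request:
servo_tool --targets '[{"dx": 0.08,"dy": 0.03,"dz": -1.5,"spin": 0,"grip": 45},{"dx": 0.08,"dy": 0.03,"dz": -3,"spin": 0,"grip": 45},{"dx": 0.08,"dy": 0.03,"dz": -4.5,"spin": 0,"grip": 45},{"dx": 0.08,"dy": 0.03,"dz": -5.5,"spin": 0,"grip": 45},{"dx": 0.08,"dy": 0.03,"dz": -6.5,"spin": 0,"grip": 45},{"dx": 0.08,"dy": 0.03,"dz": -7.2,"spin": 0,"grip": 45},{"dx": 0.08,"dy": 0.03,"dz": -7.8,"spin": 0,"grip": 45},{"dx": 0.08,"dy": 0.03,"dz": -8.2,"spin": 0,"grip": 45},{"dx": 0.08,"dy": 0.03,"dz": -8.3,"spin": 0,"grip": 45},{"dx": 0.08,"dy": 0.03,"dz": -8.3,"spin": 0,"grip": 45}]'

```text
time_s: 18.27
tcp_pos: [0.4511, -0.0662, 0.0806]
eef_rot: [180.0, -0.0, -87.0]
contact_force: [-0.1, 0.0, -5.4]
gripper_width: 0.0491
```

Request:
servo_tool --targets '[{"dx": 0,"dy": 0,"dz": -0.1,"spin": 0,"grip": 45},{"dx": 0,"dy": 0,"dz": -0.1,"spin": 0,"grip": 70},{"dx": 0,"dy": 0,"dz": -0.1,"spin": 0,"grip": 70},{"dx": 0,"dy": 0,"dz": -0.1,"spin": 0,"grip": 70},{"dx": 0,"dy": 0,"dz": 2,"spin": 0,"grip": 70},{"dx": 0,"dy": 0,"dz": 4,"spin": 0,"grip": 70},{"dx": 0,"dy": 0,"dz": 7,"spin": 0,"grip": 70},{"dx": 3,"dy": 1.5,"dz": 8,"spin": -0.03,"grip": 60},{"dx": 6,"dy": 3,"dz": 8,"spin": -0.06,"grip": 50},{"dx": 9,"dy": 4.5,"dz": 8,"spin": -0.1,"grip": 45}]'

```text
time_s: 19.1
tcp_pos: [0.5432, -0.0204, 0.1631]
eef_rot: [-179.7, 0.1, -92.8]
contact_force: [0.6, -0.1, -0.5]
gripper_width: 0.0469
```

Request:
servo_tool --targets '[{"dx": 3,"dy": 1.5,"dz": 0,"spin": 0,"grip": 45},{"dx": 6,"dy": 3,"dz": 0,"spin": 0,"grip": 45},{"dx": 8,"dy": 4.5,"dz": 0,"spin": 0,"grip": 45},{"dx": 10,"dy": 6,"dz": 0,"spin": -0.015,"grip": 45},{"dx": 11.6,"dy": 7,"dz": 0,"spin": -0.015,"grip": 45},{"dx": 12.6,"dy": 7.5,"dz": 0,"spin": -0.015,"grip": 45},{"dx": 12.6,"dy": 7.5,"dz": -2,"spin": -0.015,"grip": 45},{"dx": 12.6,"dy": 7.5,"dz": -4,"spin": -0.015,"grip": 45},{"dx": 12.6,"dy": 7.5,"dz": -4,"spin": -0.015,"grip": 45},{"dx": 12.6,"dy": 7.5,"dz": -4,"spin": -0.015,"grip": 45}]'

```text
time_s: 19.93
tcp_pos: [0.6663, 0.0534, 0.1201]
eef_rot: [179.9, -0.1, -93.5]
contact_force: [-0.2, -0.8, -0.1]
gripper_width: 0.0396
```

```bash
python3 - <<'E'
from h import *
a=r.capture("top");b=r.capture("side")
A=cv2.resize(a[140:270,170:350],None,fx=4.4,fy=4.4,interpolation=cv2.INTER_CUBIC); cv2.imwrite("pics/d1.png",A)
B=cv2.resize(b[110:280,170:340],None,fx=3.5,fy=3.5,interpolation=cv2.INTER_CUBIC);cv2.imwrite("pics/d2.png",B)
E
python3 chk.py clamp_bar bar .076 .4506 -.0665 3
```

```text
clamp_bar top 0.68 [232, 221, 305, 248] iou 0.94 d 0.5
clamp_bar side 0.98 [205, 185, 225, 235] iou 0.84 d 1.4
['top'] [ 0.4513 -0.067 ] 3.05 0.048
['top', 'side'] [ 0.4521 -0.0668] 2.69 0.088
```

View pics/d1.png

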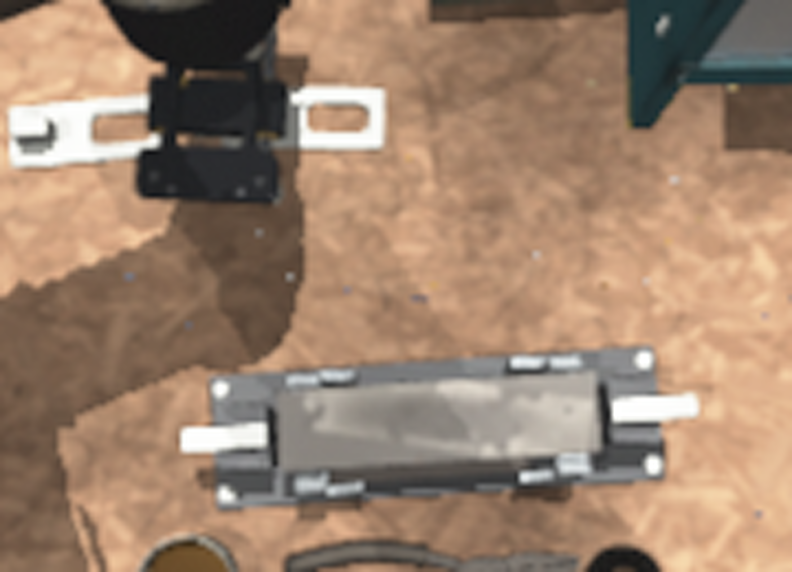

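View pics/d2.png

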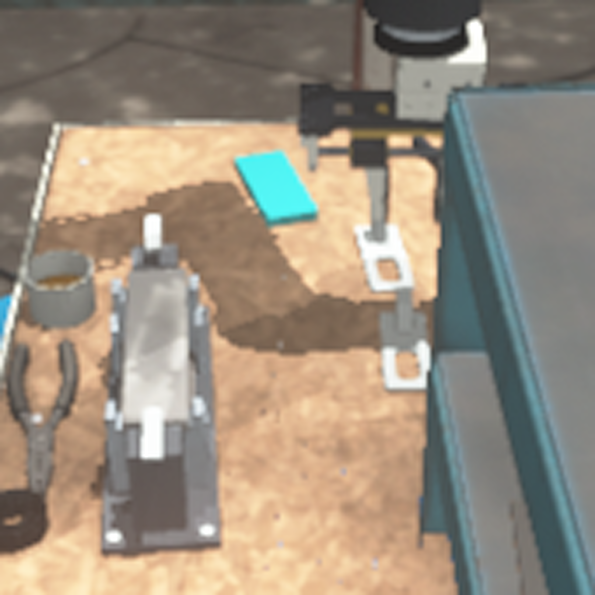

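Request:
servo_tool --targets '[{"dx": 0,"dy": 0,"spin": 0,"grip": 40,"dz": -2},{"dx": 0,"dy": 0,"spin": 0,"grip": 40,"dz": -4.5},{"dx": 0,"dy": 0,"spin": 0,"grip": 40,"dz": -7},{"dx": 0,"dy": 0,"spin": 0,"grip": 40,"dz": -9},{"dx": 0,"dy": 0,"spin": 0,"grip": 40,"dz": -10},{"dx": 0,"dy": 0,"spin": 0,"grip": 40,"dz": -10.2},{"dx": 0,"dy": 0,"spin": 0,"grip": 40,"dz": -10.2},{"dx": 0,"dy": 0,"spin": 0,"grip": 5,"dz": -10.2},{"dx": 0,"dy": 0,"spin": 0,"grip": 5,"dz": -10.2},{"dx": 0,"dy": 0,"spin": 0,"grip": 5,"dz": -10.2}]' --squeeze 4

```text
time_s: 21.07
tcp_pos: [0.6678, 0.0542, 0.0201]
eef_rot: [-179.9, 0.0, -93.5]
contact_force: [-0.0, -0.8, 0.5]
gripper_width: 0.0203
```

Request:
servo_tool --targets '[{"dx": 0,"dy": 0,"dz": 0,"spin": 0,"grip": 5},{"dx": 0,"dy": 0,"dz": 0,"spin": 0,"grip": 5},{"dx": 0,"dy": 0,"dz": 0,"spin": 0,"grip": 5},{"dx": 0,"dy": 0,"dz": 0,"spin": 0,"grip": 5},{"dx": 0,"dy": 0,"dz": 1,"spin": 0,"grip": 5},{"dx": 0,"dy": 0,"dz": 2,"spin": 0,"grip": 5},{"dx": 0,"dy": 0,"dz": 3,"spin": 0,"grip": 5},{"dx": 0,"dy": 0,"dz": 4,"spin": 0,"grip": 5},{"dx": 0,"dy": 0,"dz": 5,"spin": 0,"grip": 5},{"dx": 0,"dy": 0,"dz": 6,"spin": 0,"grip": 5}]'

```text
time_s: 21.9
tcp_pos: [0.6671, 0.0539, 0.08]
eef_rot: [-180.0, 0.0, -93.6]
contact_force: [0.4, -0.3, -2.2]
gripper_width: 0.0145
```

```bash
cat > tilt.py <<'E'
import sys
from h import *
# link tilt seen while held: yaw of link (deg), tip height above underside at grasp (m)
yaw=np.radians(float(sys.argv[1])); off=float(sys.argv[2])
s=r.get_state(); T=np.array(s["tcp_pos"]); pl=np.array([-.058,0,(off+.039)/2])  # pivot in link frame
def world(b,th,dz,dl=0):
    c,q=np.cos(th),np.sin(th); R=np.array([[c,0,q],[0,1,0],[-q,0,c]])  # nose down for th>0
    L=(b-pl)@R.T+[dl,0,0]; cy,sy=np.cos(yaw),np.sin(yaw)
    return L@np.array([[cy,sy,0],[-sy,cy,0],[0,0,1]])+T+[0,0,pl[2]-off+dz]
def sl(cam,*a):
    im=np.zeros((384*S,512*S),np.uint8)
    for b,v in ((M["link"][0][0],255),(M["link"][1][0],0)):
        q=((proj(cam,world(b,*a))+.5)*S-.5); cv2.fillConvexPoly(im,cv2.convexHull(np.round(q*16).astype(np.int32)),v,shift=4)
    return cv2.resize(im,(512,384),interpolation=cv2.INTER_AREA)/255.
im={c:r.capture(c) for c in("top","side")}; ms={}
for c in im:
    for d in r.cut_out("link_a",c):
        k=d["mask"].astype(float); o=[(np.minimum(sl(c,t,0),k).sum()/np.maximum(sl(c,t,0),k).sum()) for t in(0,.25,.5,.75)]
        print(c,round(d["p"],2),[int(t) for t in d["extent"]],np.round(o,2))
        if max(o)>.15: ms[c]=k
def f(p,cs): return sum(1-np.minimum(sl(c,*p),ms[c]).sum()/np.maximum(sl(c,*p),ms[c]).sum() for c in cs)/len(cs)
for cs in [[c] for c in ms]+([list(ms)] if len(ms)>1 else []):
    b=min((minimize(f,[t,0,0],args=(cs,),method="Nelder-Mead",options=dict(initial_simplex=[[t,0,0],[t+.2,0,0],[t,.005,0],[t,0,.005]],xatol=1e-3,fatol=1e-4)) for t in(0.,.4,.7)),key=lambda o:o.fun)
    print(cs,"tilt",round(np.degrees(b.x[0]),1),"dz,dl mm",(b.x[1:]*1000).round(1),round(b.fun,3))
big={c:cv2.resize(v,None,fx=4,fy=4,interpolation=cv2.INTER_CUBIC) for c,v in im.items()}; out=[]
for c in big:
    for bb in M["link"][0]+M["link"][1]: cv2.polylines(big[c],[cv2.convexHull(((proj(c,world(bb,*b.x))+.5)*4).astype(np.int32))],True,(0,255,0),1)
    u,v=(proj(c,T+[0,0,0])[0]*4).astype(int); v=np.clip(v,200,1336);u=np.clip(u,190,1858); out.append(big[c][v-200:v+200,u-190:u+190])
cv2.imwrite(sys.argv[3],np.hstack(out))
E
python3 tilt.py -93.6 .0185 pics/e1.png
```

```text
top 0.87 [174, 160, 206, 177] [0. 0. 0. 0.]
top 0.76 [236, 154, 256, 169] [0.23 0.18 0.07 0.03]
side 0.67 [279, 176, 294, 203] [0.68 0.53 0.5  0.47]
side 0.48 [273, 170, 279, 195] [0.   0.01 0.01 0.01]
['top'] tilt -55.1 dz,dl mm [-59.2  12.9] 0.649
['side'] tilt -1.1 dz,dl mm [ 7.6 10.4] 0.302
['top', 'side'] tilt -0.7 dz,dl mm [0.4 0.2] 0.54
```

View pics/e1.png

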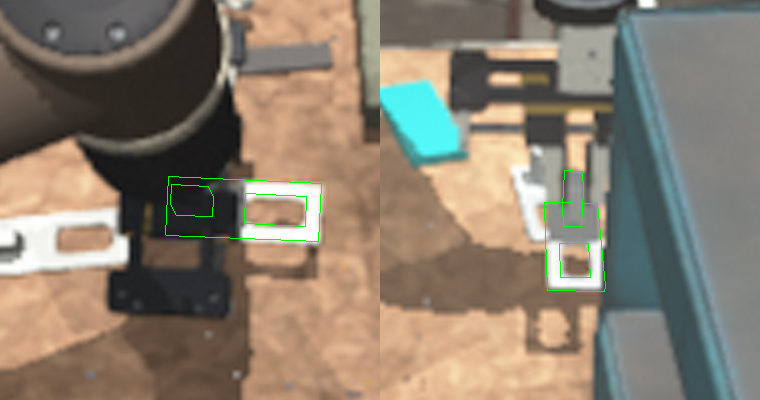

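Request:
servo_tool --targets '[{"dx": 0,"dy": 0,"dz": 3,"spin": 0,"grip": 5},{"dx": 0,"dy": 0,"dz": 6,"spin": 0,"grip": 5},{"dx": -1,"dy": 0,"dz": 9,"spin": 0,"grip": 5},{"dx": -4,"dy": -1,"dz": 10,"spin": 0.02,"grip": 5},{"dx": -7,"dy": -2,"dz": 10,"spin": 0.04,"grip": 5},{"dx": -10,"dy": -3,"dz": 10,"spin": 0.06,"grip": 5},{"dx": -13,"dy": -4,"dz": 10,"spin": 0.08,"grip": 5},{"dx": -16,"dy": -6,"dz": 10,"spin": 0.1,"grip": 5},{"dx": -18.5,"dy": -8,"dz": 10,"spin": 0.115,"grip": 5},{"dx": -20,"dy": -10,"dz": 10,"spin": 0.115,"grip": 5}]' --squeeze 15

```text
time_s: 22.93
tcp_pos: [0.4637, -0.0469, 0.1779]
eef_rot: [179.9, 0.0, -86.9]
contact_force: [-0.7, -0.1, -2.7]
gripper_width: 0.0137
```

Request:
servo_tool --targets '[{"dx": -0.4,"dy": -2,"dz": 0,"spin": 0,"grip": 5},{"dx": -0.7,"dy": -4.5,"dz": 0,"spin": 0,"grip": 5},{"dx": -0.7,"dy": -7,"dz": 0,"spin": 0,"grip": 5},{"dx": -0.7,"dy": -10,"dz": 0,"spin": 0,"grip": 5},{"dx": -0.7,"dy": -13,"dz": 0,"spin": 0,"grip": 5},{"dx": -0.7,"dy": -16,"dz": 0,"spin": 0,"grip": 5},{"dx": -0.7,"dy": -18,"dz": 0,"spin": 0,"grip": 5},{"dx": -0.7,"dy": -19.2,"dz": 0,"spin": 0,"grip": 5},{"dx": -0.7,"dy": -19.2,"dz": 0,"spin": 0,"grip": 5},{"dx": -0.7,"dy": -19.2,"dz": 0,"spin": 0,"grip": 5}]'

```text
time_s: 23.77
tcp_pos: [0.4593, -0.2385, 0.1777]
eef_rot: [179.9, 0.0, -87.1]
contact_force: [0.2, 0.6, -1.5]
gripper_width: 0.0137
```

```bash
python3 -c "
from h import *
s=r.get_state();print(s['tcp_pos'],s['eef_rot'],s['contact_force'],s['moment'],s['gripper_width'])"; python3 tilt.py -87 .0185 pics/e2.png
```

```text
[ 0.45930064 -0.23845679  0.17769946] [ 1.79909505e+02  3.04737031e-02 -8.70705121e+01] [ 0.22012262  0.61872096 -1.5098137 ] [ 0.13622734 -0.03325699  0.00557253] 0.013723889486105135
top 0.96 [173, 162, 208, 177] [0. 0. 0. 0.]
top 0.38 [210, 234, 320, 255] [0. 0. 0. 0.]
side 0.7 [273, 167, 291, 195] [0. 0. 0. 0.]
side 0.55 [202, 212, 221, 253] [0.74 0.65 0.6  0.58]
['side'] tilt 0.3 dz,dl mm [-11.8 -12.7] 0.235
```

Request:
servo_tool --targets '[{"dx": 0,"dy": 0,"dz": -1,"spin": 0,"grip": 5},{"dx": 0,"dy": 0,"dz": -2,"spin": 0,"grip": 5},{"dx": 0,"dy": 0,"dz": -3,"spin": 0,"grip": 5},{"dx": 0,"dy": 0,"dz": -4,"spin": 0,"grip": 5},{"dx": 0,"dy": 0,"dz": -4.5,"spin": 0,"grip": 5},{"dx": 0,"dy": 0,"dz": -4.8,"spin": 0,"grip": 5},{"dx": 0,"dy": 0,"dz": -5,"spin": 0,"grip": 5},{"dx": 0,"dy": 0,"dz": -5.2,"spin": 0,"grip": 5},{"dx": 0,"dy": 0,"dz": -5.3,"spin": 0,"grip": 5},{"dx": 0,"dy": 0,"dz": -5.3,"spin": 0,"grip": 5}]' --squeeze 5

```text
time_s: 24.8
tcp_pos: [0.4602, -0.2382, 0.1257]
eef_rot: [-180.0, -0.0, -87.0]
contact_force: [-0.0, 0.1, -1.7]
gripper_width: 0.0134
```

Request:
servo_tool --targets '[{"dx": 0,"dy": 0,"dz": -0.1,"spin": 0,"grip": 5},{"dx": 0,"dy": -0.08,"dz": -0.2,"spin": 0,"grip": 5},{"dx": 0,"dy": -0.16,"dz": -0.28,"spin": 0,"grip": 5},{"dx": 0,"dy": -0.24,"dz": -0.36,"spin": 0,"grip": 5},{"dx": 0,"dy": -0.32,"dz": -0.44,"spin": 0,"grip": 5},{"dx": 0,"dy": -0.4,"dz": -0.52,"spin": 0,"grip": 5},{"dx": 0,"dy": -0.48,"dz": -0.6,"spin": 0,"grip": 5},{"dx": 0,"dy": -0.56,"dz": -0.68,"spin": 0,"grip": 5},{"dx": 0,"dy": -0.64,"dz": -0.74,"spin": 0,"grip": 5},{"dx": 0,"dy": -0.7,"dz": -0.8,"spin": 0,"grip": 5}]'

```text
time_s: 25.63
tcp_pos: [0.4604, -0.2451, 0.1175]
eef_rot: [-180.0, 0.0, -87.0]
contact_force: [1.5, -2.0, 3.0]
gripper_width: 0.014
```

```bash
python3 tilt.py -87 .0185 pics/e3.png
```

```text
top 0.83 [172, 160, 207, 179] [0. 0. 0. 0.]
side 0.76 [275, 166, 289, 193] [0. 0. 0. 0.]
side 0.72 [207, 233, 223, 278] [0.61 0.73 0.72 0.63]
['side'] tilt 8.0 dz,dl mm [-29.9 -22.5] 0.196
```

View pics/e3.png

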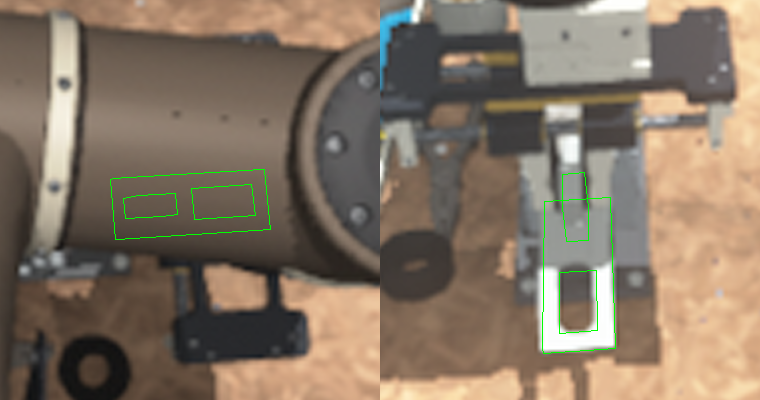

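Request:
servo_tool --targets '[{"dx": 0,"dy": -0.08,"dz": -0.07,"spin": 0,"grip": 5},{"dx": 0,"dy": -0.16,"dz": -0.14,"spin": 0,"grip": 5},{"dx": 0.01,"dy": -0.24,"dz": -0.21,"spin": 0,"grip": 5},{"dx": 0.02,"dy": -0.32,"dz": -0.28,"spin": 0,"grip": 5},{"dx": 0.03,"dy": -0.4,"dz": -0.35,"spin": 0,"grip": 5},{"dx": 0.04,"dy": -0.48,"dz": -0.42,"spin": 0,"grip": 5},{"dx": 0.05,"dy": -0.56,"dz": -0.49,"spin": 0,"grip": 5},{"dx": 0.05,"dy": -0.62,"dz": -0.54,"spin": 0,"grip": 5},{"dx": 0.05,"dy": -0.62,"dz": -0.54,"spin": 0,"grip": 5},{"dx": 0.05,"dy": -0.62,"dz": -0.54,"spin": 0,"grip": 5}]'

```text
time_s: 26.67
tcp_pos: [0.46, -0.2513, 0.1119]
eef_rot: [179.9, 0.0, -87.0]
contact_force: [-0.7, -0.3, -0.4]
gripper_width: 0.0137
```

Request:
servo_tool --targets '[{"dx": 0,"dy": 0,"dz": 0,"spin": 0,"grip": 5},{"dx": 0,"dy": 0,"dz": 0,"spin": 0,"grip": 5},{"dx": 0,"dy": 0,"dz": 0,"spin": 0,"grip": 5},{"dx": 0,"dy": -0.3,"dz": 0.5,"spin": 0,"grip": 5},{"dx": 0,"dy": -0.6,"dz": 1,"spin": 0,"grip": 5},{"dx": 0,"dy": -1,"dz": 2,"spin": 0,"grip": 5},{"dx": 0,"dy": -1.5,"dz": 3,"spin": 0,"grip": 5},{"dx": 0,"dy": -2,"dz": 4,"spin": 0,"grip": 5},{"dx": 0,"dy": -2,"dz": 4,"spin": 0,"grip": 5},{"dx": 0,"dy": -2,"dz": 4,"spin": 0,"grip": 5}]' --squeeze 25

```text
time_s: 27.5
tcp_pos: [0.4609, -0.2718, 0.1531]
eef_rot: [-179.9, -0.0, -87.0]
contact_force: [-0.4, -0.3, -1.5]
gripper_width: 0.0137
```

```bash
cat >> tilt.py <<'E'
for cs in ([c] for c in ms):
    for th in range(0,56,5): print(th,round(f([np.radians(th),0,0],cs),3),end=" | ")
E
python3 tilt.py -87 .0185 pics/e4.png
```

```text
top 0.69 [172, 160, 208, 176] [0. 0. 0. 0.]
top 0.16 [209, 221, 320, 254] [0. 0. 0. 0.]
side 0.86 [204, 230, 225, 278] [0.58 0.71 0.73 0.64]
side 0.7 [274, 168, 289, 191] [0. 0. 0. 0.]
side 0.43 [198, 223, 234, 270] [0.04 0.03 0.02 0.02]
['side'] tilt 14.3 dz,dl mm [-23.3 -19.7] 0.214
0 0.419 | 5 0.361 | 10 0.317 | 15 0.283 | 20 0.275 | 25 0.273 | 30 0.275 | 35 0.292 | 40 0.334 | 45 0.385 | 50 0.442 | 55 0.505 |
```

View pics/e4.png

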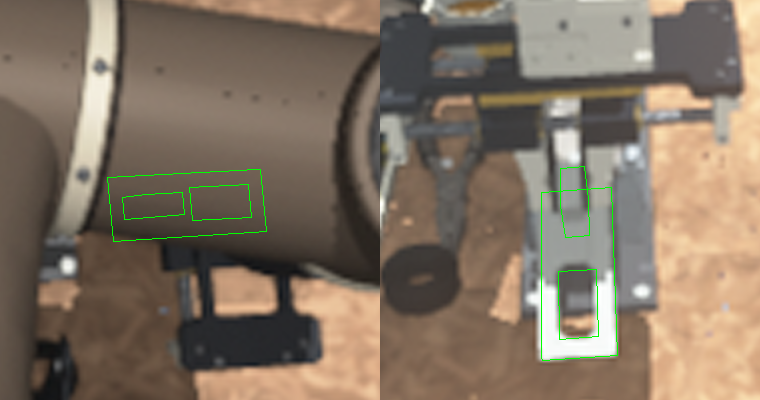

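```bash
cat > feat.py <<'E'
import sys
from h import *
yaw=np.radians(float(sys.argv[1])); off=float(sys.argv[2]); out=sys.argv[3]
s=r.get_state(); T=np.array(s["tcp_pos"]); print(T.round(4))
pl=np.array([-.058,0,(off+.039)/2])
def W(b,th):
    c,q=np.cos(th),np.sin(th); L=(b-pl)@np.array([[c,0,q],[0,1,0],[-q,0,c]]).T
    cy,sy=np.cos(yaw),np.sin(yaw); return L@np.array([[cy,sy,0],[-sy,cy,0],[0,0,1]])+T+[0,0,pl[2]-off]
im=r.capture("side"); F=np.array([[-22,0,5],[22,0,5],[32,0,5],[32,0,0],[-58,0,39]])/1000
for th in range(-5,56,5):
    p=proj("side",W(F,np.radians(th))); print(th,p[:,1].round(1), "eye len",(p[1,1]-p[0,1]).round(1),"nose x",p[2,0].round(1))
p=proj("side",W(F,.5)).mean(0).astype(int); x0,y0=p[0]-25,p[1]-40
c=cv2.resize(im[y0:y0+75,x0:x0+50],None,fx=8,fy=8,interpolation=cv2.INTER_CUBIC)
for i in range(0,75,5): cv2.putText(c,str(y0+i),(0,i*8+4),0,.4,(0,0,255),1); cv2.line(c,(28,i*8+4),(60,i*8+4),(0,0,255),1)
cv2.imwrite(out,c); g=im[y0:y0+75,:,:].mean(2)
col=int(round(proj("side",W(F,.5))[1,0])); print("col",col,"rows from",y0,g[:,col-1:col+2].mean(1).astype(int).tolist())
E
python3 feat.py -87 .0185 pics/f1.png
```

```text
[ 0.46   -0.2711  0.1517]
-5 [254.1 267.5 270.7 272.5 232. ] eye len 13.4 nose x 210.8
0 [254.5 269.2 272.7 274.3 232.3] eye len 14.7 nose x 211.1
5 [254.8 270.6 274.4 275.8 232.5] eye len 15.8 nose x 211.4
10 [254.9 271.7 275.7 276.9 232.8] eye len 16.8 nose x 211.7
15 [254.9 272.5 276.7 277.7 233.2] eye len 17.6 nose x 211.9
20 [254.7 273.  277.3 278.2 233.5] eye len 18.3 nose x 212.1
25 [254.4 273.2 277.6 278.3 233.9] eye len 18.8 nose x 212.4
30 [254.  273.1 277.6 278.1 234.3] eye len 19.2 nose x 212.6
35 [253.4 272.8 277.3 277.5 234.6] eye len 19.4 nose x 212.8
40 [252.7 272.1 276.6 276.7 235. ] eye len 19.4 nose x 212.9
45 [251.9 271.2 275.7 275.5 235.4] eye len 19.4 nose x 213.1
50 [250.9 270.1 274.4 274.1 235.8] eye len 19.1 nose x 213.2
55 [249.9 268.7 272.9 272.5 236.2] eye len 18.8 nose x 213.3
col 212 rows from 223 [182, 184, 187, 204, 220, 214, 196, 146, 146, 147, 147, 148, 148, 148, 149, 149, 150, 144, 129, 129, 133, 145, 155, 155, 155, 155, 155, 155, 155, 156, 156, 136, 89, 87, 87, 87, 88, 88, 96, 119, 136, 136, 123, 94, 91, 137, 173, 139, 105, 104, 203, 249, 248, 248, 231, 133, 106, 106, 104, 103, 105, 107, 110, 112, 112, 111, 117, 126, 125, 119, 110, 111, 111, 111, 114]
```

View pics/f1.png

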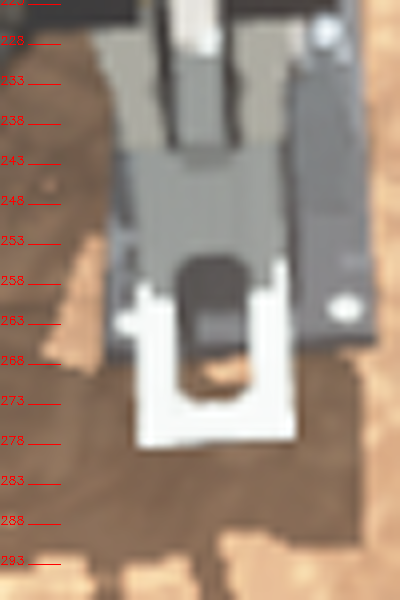

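Request:
servo_tool --targets '[{"dx": 0,"dy": 0.5,"dz": -1,"spin": 0,"grip": 5},{"dx": 0,"dy": 1,"dz": -2,"spin": 0,"grip": 5},{"dx": 0,"dy": 1.4,"dz": -3,"spin": 0,"grip": 5},{"dx": 0,"dy": 1.7,"dz": -3.5,"spin": 0,"grip": 5},{"dx": 0,"dy": 1.95,"dz": -3.9,"spin": 0,"grip": 5},{"dx": 0,"dy": 1.9,"dz": -4,"spin": 0,"grip": 5},{"dx": 0,"dy": 1.8,"dz": -4.15,"spin": 0,"grip": 5},{"dx": 0,"dy": 1.7,"dz": -4.3,"spin": 0,"grip": 5},{"dx": 0,"dy": 1.6,"dz": -4.45,"spin": 0,"grip": 5},{"dx": 0,"dy": 1.55,"dz": -4.6,"spin": 0,"grip": 5}]' --squeeze 7

```text
time_s: 28.58
tcp_pos: [0.4607, -0.2561, 0.1063]
eef_rot: [-180.0, -0.0, -87.0]
contact_force: [0.8, -0.1, -1.8]
gripper_width: 0.0142
```

Request:
servo_tool --targets '[{"dx": 0,"dy": 0,"dz": 0,"spin": 0,"grip": 5},{"dx": 0,"dy": 0,"dz": 0,"spin": 0,"grip": 5},{"dx": 0,"dy": 0,"dz": 0,"spin": 0,"grip": 5},{"dx": 0,"dy": -0.3,"dz": 0.5,"spin": 0,"grip": 5},{"dx": 0,"dy": -0.6,"dz": 1,"spin": 0,"grip": 5},{"dx": 0,"dy": -1,"dz": 2,"spin": 0,"grip": 5},{"dx": 0,"dy": -1.5,"dz": 3,"spin": 0,"grip": 5},{"dx": 0,"dy": -1.5,"dz": 4,"spin": 0,"grip": 5},{"dx": 0,"dy": -1.5,"dz": 4,"spin": 0,"grip": 5},{"dx": 0,"dy": -1.5,"dz": 4,"spin": 0,"grip": 5}]' --squeeze 25

```text
time_s: 29.42
tcp_pos: [0.461, -0.271, 0.1472]
eef_rot: [-179.9, -0.0, -87.0]
contact_force: [-1.1, 0.4, -2.7]
gripper_width: 0.014
```

```bash
python3 feat.py -87 .0185 pics/f2.png
```

```text
[ 0.461  -0.271   0.1472]
-5 [255.5 268.9 272.1 273.9 233.5] eye len 13.4 nose x 211.4
0 [255.9 270.6 274.1 275.7 233.7] eye len 14.7 nose x 211.7
5 [256.2 272.  275.7 277.2 234. ] eye len 15.8 nose x 212.0
10 [256.3 273.1 277.1 278.3 234.3] eye len 16.8 nose x 212.2
15 [256.3 273.9 278.  279.1 234.6] eye len 17.6 nose x 212.5
20 [256.1 274.4 278.7 279.5 235. ] eye len 18.3 nose x 212.7
25 [255.8 274.6 278.9 279.6 235.3] eye len 18.8 nose x 212.9
30 [255.3 274.5 278.9 279.4 235.7] eye len 19.1 nose x 213.1
35 [254.8 274.1 278.6 278.8 236.1] eye len 19.3 nose x 213.3
40 [254.  273.4 277.9 278.  236.5] eye len 19.4 nose x 213.5
45 [253.2 272.5 276.9 276.8 236.9] eye len 19.3 nose x 213.6
50 [252.3 271.3 275.7 275.4 237.3] eye len 19.1 nose x 213.7
55 [251.2 269.9 274.2 273.7 237.7] eye len 18.7 nose x 213.8
col 213 rows from 224 [165, 165, 174, 180, 182, 186, 179, 148, 126, 130, 135, 138, 144, 145, 146, 148, 147, 140, 128, 126, 130, 143, 157, 156, 156, 156, 156, 157, 157, 157, 159, 142, 93, 88, 88, 89, 89, 96, 119, 136, 136, 123, 92, 96, 153, 194, 159, 105, 106, 107, 169, 237, 247, 247, 238, 180, 110, 106, 104, 107, 111, 113, 113, 112, 110, 117, 127, 126, 119, 110, 111, 110, 111, 113, 115]
```

View pics/f2.png

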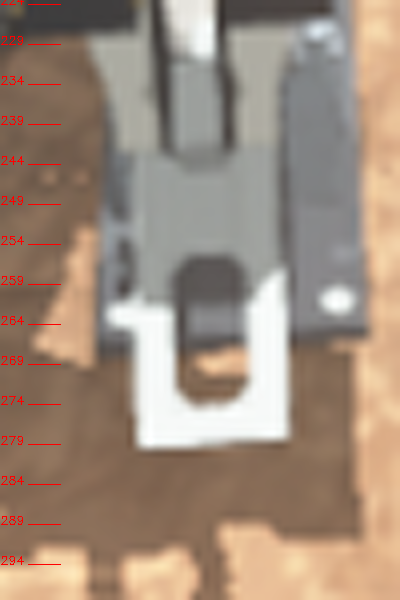

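Request:
servo_tool --targets '[{"dx": 0,"dy": 0,"dz": 2,"spin": 0,"grip": 5},{"dx": 0,"dy": 2,"dz": 4,"spin": 0,"grip": 5},{"dx": 0,"dy": 5,"dz": 5,"spin": 0,"grip": 5},{"dx": 1,"dy": 8,"dz": 5,"spin": 0,"grip": 5},{"dx": 3,"dy": 11,"dz": 5,"spin": 0,"grip": 5},{"dx": 5,"dy": 14,"dz": 5,"spin": 0,"grip": 5},{"dx": 7,"dy": 17,"dz": 5,"spin": 0,"grip": 5},{"dx": 9,"dy": 20,"dz": 5,"spin": 0,"grip": 5},{"dx": 11,"dy": 23,"dz": 5,"spin": 0,"grip": 5},{"dx": 12,"dy": 25,"dz": 5,"spin": 0,"grip": 5}]'

```text
time_s: 30.3
tcp_pos: [0.5819, -0.018, 0.1953]
eef_rot: [180.0, -0.0, -86.9]
contact_force: [0.2, -0.1, -1.7]
gripper_width: 0.0138
```

Request:
servo_tool --targets '[{"dx": 1,"dy": 1,"dz": 0,"spin": 0,"grip": 5},{"dx": 2,"dy": 2,"dz": 0,"spin": 0,"grip": 5},{"dx": 3,"dy": 3,"dz": 0,"spin": 0,"grip": 5},{"dx": 3,"dy": 3,"dz": 0,"spin": 0,"grip": 5},{"dx": 3,"dy": 3,"dz": 0,"spin": 0,"grip": 5},{"dx": 3,"dy": 3,"dz": 0,"spin": 0,"grip": 5},{"dx": 3,"dy": 3,"dz": 0,"spin": 0,"grip": 5},{"dx": 3,"dy": 3,"dz": 0,"spin": 0,"grip": 5},{"dx": 3,"dy": 3,"dz": 0,"spin": 0,"grip": 5},{"dx": 3,"dy": 3,"dz": 0,"spin": 0,"grip": 5}]'

```text
time_s: 31.13
tcp_pos: [0.6103, 0.0089, 0.1964]
eef_rot: [-180.0, 0.0, -87.0]
contact_force: [0.2, -0.5, -2.1]
gripper_width: 0.0138
```

```bash
cat > feat2.py <<'E'
import sys
from h import *
yaw=np.radians(float(sys.argv[1])); off=float(sys.argv[2]); out=sys.argv[3]
T=np.array(r.get_state()["tcp_pos"]); print(T.round(4))
pl=np.array([-.058,0,(off+.039)/2])
def W(b,th,sl):
    c,q=np.cos(th),np.sin(th); L=(b-pl-[0,0,sl])@np.array([[c,0,q],[0,1,0],[-q,0,c]]).T  # sl<0: link slid up in the fingers? pivot lower on lug
    cy,sy=np.cos(yaw),np.sin(yaw); return L@np.array([[cy,sy,0],[-sy,cy,0],[0,0,1]])+T+[0,0,pl[2]-off]
F=np.array([[-22,0,5],[22,0,5],[32,0,5]])/1000; U=[]
for c in("top","side"):
    im=r.capture(c); P=proj(c,W(np.array([[-.022,0,.005],[.032,0,.005]]),.45,0)); a,b=P; d=(b-a)/np.linalg.norm(b-a); n=np.linalg.norm(b-a)
    t=np.arange(-12,n+14,.25); q=np.array([[np.mean([cv2.getRectSubPix(im,(1,1),tuple((a+d*k+np.array([-d[1],d[0]])*w).astype(float).tolist())).mean() for w in(-.7,0,.7)])] for k in t]).ravel()
    print(c,"profile per px",[(round(float(k),0),int(v)) for k,v in zip(t[::4],q[::4])])
    for th in range(0,51,5):
        print(th,((proj(c,W(F,np.radians(th),0))-a)@d).round(1),end=" | ")
    print()
    m=P.mean(0).astype(int); U.append(cv2.resize(im[m[1]-30:m[1]+30,m[0]-30:m[0]+30],(390,390),interpolation=cv2.INTER_CUBIC))
cv2.imwrite(out,np.hstack(U))
E
python3 feat2.py -87 .0185 pics/f3.png
```

```text
[0.6103 0.0089 0.1964]
top profile per px [(-12.0, 27), (-11.0, 27), (-10.0, 28), (-9.0, 28), (-8.0, 28), (-7.0, 30), (-6.0, 31), (-5.0, 31), (-4.0, 32), (-3.0, 34), (-2.0, 35), (-1.0, 34), (0.0, 32), (1.0, 32), (2.0, 35), (3.0, 34), (4.0, 34), (5.0, 36), (6.0, 89), (7.0, 131), (8.0, 145), (9.0, 147), (10.0, 147), (11.0, 146), (12.0, 147), (13.0, 181), (14.0, 205), (15.0, 206), (16.0, 185), (17.0, 155), (18.0, 142), (19.0, 137), (20.0, 127), (21.0, 117), (22.0, 117), (23.0, 121), (24.0, 126), (25.0, 131), (26.0, 130), (27.0, 128), (28.0, 125), (29.0, 121), (30.0, 118), (31.0, 119), (32.0, 120)]
0 [ 5.2 22.5 26.4] | 5 [ 4.4 21.5 25.4] | 10 [ 3.5 20.4 24.2] | 15 [ 2.5 19.  22.7] | 20 [ 1.4 17.4 21. ] | 25 [ 0.2 15.7 19.1] | 30 [-1.  13.7 17. ] | 35 [-2.3 11.7 14.8] | 40 [-3.7  9.5 12.4] | 45 [-5.1  7.2  9.9] | 50 [-6.5  4.8  7.3] | 
side profile per px [(-12.0, 127), (-11.0, 126), (-10.0, 127), (-9.0, 131), (-8.0, 141), (-7.0, 152), (-6.0, 156), (-5.0, 156), (-4.0, 155), (-3.0, 156), (-2.0, 156), (-1.0, 156), (0.0, 170), (1.0, 198), (2.0, 212), (3.0, 215), (4.0, 222), (5.0, 221), (6.0, 207), (7.0, 192), (8.0, 192), (9.0, 194), (10.0, 190), (11.0, 190), (12.0, 196), (13.0, 201), (14.0, 218), (15.0, 244), (16.0, 253), (17.0, 250), (18.0, 220), (19.0, 190), (20.0, 195), (21.0, 193), (22.0, 196), (23.0, 199), (24.0, 200), (25.0, 191), (26.0, 182), (27.0, 186), (28.0, 193), (29.0, 199), (30.0, 199)]
0 [-1.3  7.6  9.7] | 5 [-0.8  9.2 11.6] | 10 [-0.4 10.6 13.2] | 15 [-0.2 11.8 14.7] | 20 [-0.  12.8 15.8] | 25 [ 0.  13.5 16.7] | 30 [-0.1 14.1 17.3] | 35 [-0.3 14.3 17.7] | 40 [-0.6 14.4 17.8] | 45 [-1.  14.2 17.7] | 50 [-1.5 13.8 17.3] |
```

View pics/f3.png

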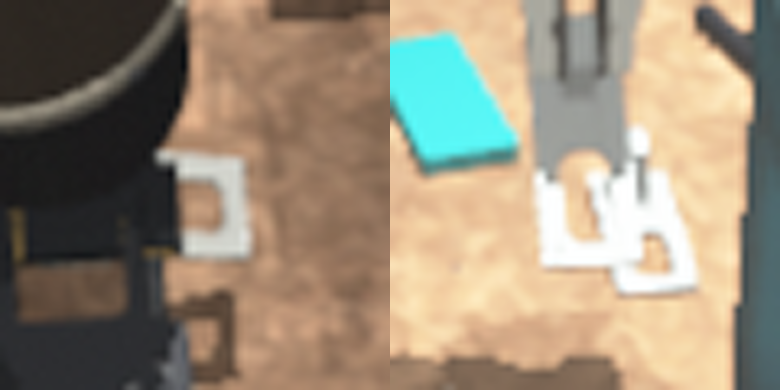

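Request:
servo_tool --targets '[{"dx": -2,"dy": -2,"dz": 0,"spin": 0,"grip": 5},{"dx": -4,"dy": -4,"dz": 0,"spin": 0,"grip": 5},{"dx": -6,"dy": -6,"dz": 0,"spin": 0,"grip": 5},{"dx": -8,"dy": -8,"dz": 0,"spin": 0,"grip": 5},{"dx": -10,"dy": -10.5,"dz": 0,"spin": 0,"grip": 5},{"dx": -12,"dy": -13,"dz": 0,"spin": 0,"grip": 5},{"dx": -14,"dy": -15.5,"dz": 0,"spin": 0,"grip": 5},{"dx": -15.4,"dy": -18,"dz": 0,"spin": 0,"grip": 5},{"dx": -15.4,"dy": -18.5,"dz": 0,"spin": 0,"grip": 5},{"dx": -15.4,"dy": -18.5,"dz": 0,"spin": 0,"grip": 5}]'

```text
time_s: 32.07
tcp_pos: [0.4558, -0.1772, 0.1966]
eef_rot: [-179.9, -0.0, -87.1]
contact_force: [0.1, 0.0, -1.4]
gripper_width: 0.0133
```

Request:
servo_tool --targets '[{"dx": 0,"dy": 0,"dz": -0.5,"spin": 0,"grip": 5},{"dx": 0,"dy": 0,"dz": -1,"spin": 0,"grip": 5},{"dx": 0,"dy": 0,"dz": -1,"spin": 0,"grip": 5},{"dx": 0,"dy": 0,"dz": -1,"spin": 0,"grip": 5},{"dx": 0,"dy": 0,"dz": -1,"spin": 0,"grip": 5},{"dx": 0,"dy": 0,"dz": -1,"spin": 0,"grip": 5},{"dx": 0,"dy": 0,"dz": -1,"spin": 0,"grip": 5},{"dx": 0,"dy": 0,"dz": -1,"spin": 0,"grip": 5},{"dx": 0,"dy": 0,"dz": -1,"spin": 0,"grip": 5},{"dx": 0,"dy": 0,"dz": -1,"spin": 0,"grip": 5}]'

```text
time_s: 32.9
tcp_pos: [0.4565, -0.1758, 0.1862]
eef_rot: [-180.0, -0.0, -87.0]
contact_force: [-0.2, -0.1, -1.5]
gripper_width: 0.0139
```

```bash
sed -i 's/^cv2.imwrite(out/if out!="-": cv2.imwrite(out/' feat2.py; python3 feat2.py -87 .0185 pics/f4.png
```

```text
[ 0.4565 -0.1758  0.1862]
top profile per px [(-12.0, 102), (-11.0, 102), (-10.0, 102), (-9.0, 102), (-8.0, 101), (-7.0, 101), (-6.0, 102), (-5.0, 102), (-4.0, 102), (-3.0, 102), (-2.0, 102), (-1.0, 102), (0.0, 102), (1.0, 96), (2.0, 75), (3.0, 51), (4.0, 47), (5.0, 67), (6.0, 95), (7.0, 115), (8.0, 123), (9.0, 117), (10.0, 94), (11.0, 76), (12.0, 75), (13.0, 78), (14.0, 79), (15.0, 82), (16.0, 84), (17.0, 85), (18.0, 86), (19.0, 86), (20.0, 86), (21.0, 85), (22.0, 85), (23.0, 86), (24.0, 87), (25.0, 88), (26.0, 87), (27.0, 87), (28.0, 86), (29.0, 86), (30.0, 86), (31.0, 85)]
0 [ 6.4 24.  28. ] | 5 [ 5.3 22.5 26.4] | 10 [ 4.1 20.7 24.5] | 15 [ 2.9 18.8 22.4] | 20 [ 1.6 16.7 20.1] | 25 [ 0.2 14.5 17.7] | 30 [-1.2 12.1 15.1] | 35 [-2.6  9.7 12.4] | 40 [-4.1  7.1  9.6] | 45 [-5.6  4.5  6.7] | 50 [-7.1  1.8  3.8] | 
side profile per px [(-12.0, 129), (-11.0, 130), (-10.0, 138), (-9.0, 151), (-8.0, 158), (-7.0, 157), (-6.0, 157), (-5.0, 157), (-4.0, 157), (-3.0, 157), (-2.0, 157), (-1.0, 155), (0.0, 161), (1.0, 175), (2.0, 178), (3.0, 177), (4.0, 148), (5.0, 111), (6.0, 113), (7.0, 115), (8.0, 116), (9.0, 118), (10.0, 129), (11.0, 140), (12.0, 139), (13.0, 139), (14.0, 139), (15.0, 139), (16.0, 146), (17.0, 201), (18.0, 244), (19.0, 248), (20.0, 248), (21.0, 239), (22.0, 225), (23.0, 245), (24.0, 220), (25.0, 127), (26.0, 90), (27.0, 88), (28.0, 88), (29.0, 88), (30.0, 88), (31.0, 88), (32.0, 88), (33.0, 88), (34.0, 88)]
0 [-0.7 11.4 14.3] | 5 [-0.3 13.  16.2] | 10 [ 0.  14.4 17.8] | 15 [ 0.2 15.4 19. ] | 20 [ 0.2 16.2 20. ] | 25 [ 0.  16.8 20.7] | 30 [-0.2 17.  21. ] | 35 [-0.6 17.  21. ] | 40 [-1.1 16.7 20.8] | 45 [-1.8 16.1 20.3] | 50 [-2.5 15.4 19.4] |
```

Request:
servo_tool --targets '[{"dx": 0,"dy": 0,"dz": -0.7,"spin": 0,"grip": 5},{"dx": 0,"dy": 0,"dz": -1.4,"spin": 0,"grip": 5},{"dx": 0,"dy": 0,"dz": -2,"spin": 0,"grip": 5},{"dx": 0,"dy": 0,"dz": -2.5,"spin": 0,"grip": 5},{"dx": 0,"dy": 0,"dz": -3,"spin": 0,"grip": 5},{"dx": 0,"dy": 0,"dz": -3.4,"spin": 0,"grip": 5},{"dx": 0,"dy": 0,"dz": -3.8,"spin": 0,"grip": 5},{"dx": 0,"dy": 0,"dz": -4.05,"spin": 0,"grip": 5},{"dx": 0,"dy": 0,"dz": -4.05,"spin": 0,"grip": 5},{"dx": 0,"dy": 0,"dz": -4.05,"spin": 0,"grip": 5}]'

```text
time_s: 33.83
tcp_pos: [0.4565, -0.1758, 0.1457]
eef_rot: [180.0, -0.0, -87.0]
contact_force: [-0.3, -0.5, -0.8]
gripper_width: 0.0137
```

```bash
python3 feat2.py -87 .0185 pics/f5.png | grep -A1 side; python3 -c "
from h import *
for i in range(3):
  r.capture('top');s=r.get_state();print(s['tcp_pos'].round(4),s['contact_force'].round(1))"
```

```text
side profile per px [(-12.0, 129), (-11.0, 128), (-10.0, 137), (-9.0, 153), (-8.0, 157), (-7.0, 157), (-6.0, 156), (-5.0, 157), (-4.0, 157), (-3.0, 157), (-2.0, 157), (-1.0, 148), (0.0, 135), (1.0, 139), (2.0, 141), (3.0, 140), (4.0, 140), (5.0, 140), (6.0, 192), (7.0, 238), (8.0, 244), (9.0, 244), (10.0, 245), (11.0, 233), (12.0, 149), (13.0, 96), (14.0, 88), (15.0, 89), (16.0, 122), (17.0, 205), (18.0, 244), (19.0, 248), (20.0, 232), (21.0, 135), (22.0, 94), (23.0, 90), (24.0, 90), (25.0, 91), (26.0, 91), (27.0, 91), (28.0, 91), (29.0, 92), (30.0, 92), (31.0, 92), (32.0, 90), (33.0, 87), (34.0, 89)]
0 [-0.4 11.9 14.8] | 5 [-0.  13.4 16.5] | 10 [ 0.2 14.6 18. ] | 15 [ 0.3 15.5 19.1] | 20 [ 0.2 16.2 20. ] | 25 [ 0.  16.6 20.5] | 30 [-0.3 16.8 20.7] | 35 [-0.7 16.6 20.6] | 40 [-1.3 16.3 20.3] | 45 [-1.9 15.6 19.7] | 50 [-2.7 14.8 18.8] | 
[ 0.4567 -0.1758  0.146 ] [ 0.7  0.5 -2. ]
[ 0.4567 -0.1758  0.1459] [-0.   0.4 -1.6]
[ 0.4566 -0.1758  0.1459] [ 0.5 -0.4 -0.5]
```

Request:
servo_tool --targets '[{"dx": -0.01,"dy": 0.25,"dz": 0,"spin": 0,"grip": 5},{"dx": -0.02,"dy": 0.5,"dz": 0,"spin": 0,"grip": 5},{"dx": -0.04,"dy": 0.75,"dz": 0,"spin": 0,"grip": 5},{"dx": -0.05,"dy": 1,"dz": 0,"spin": 0,"grip": 5},{"dx": -0.06,"dy": 1.2,"dz": 0,"spin": 0,"grip": 5},{"dx": -0.07,"dy": 1.4,"dz": 0,"spin": 0,"grip": 5},{"dx": -0.08,"dy": 1.6,"dz": 0,"spin": 0,"grip": 5},{"dx": -0.09,"dy": 1.75,"dz": 0,"spin": 0,"grip": 5},{"dx": -0.09,"dy": 1.85,"dz": 0,"spin": 0,"grip": 5},{"dx": -0.09,"dy": 1.85,"dz": 0,"spin": 0,"grip": 5}]'

```text
time_s: 34.92
tcp_pos: [0.4556, -0.1571, 0.1457]
eef_rot: [-180.0, 0.0, -87.0]
contact_force: [0.4, -0.4, -0.9]
gripper_width: 0.0136
```

```bash
python3 feat2.py -87 .0185 pics/f6.png | grep -A1 side
```

```text
side profile per px [(-12.0, 130), (-11.0, 129), (-10.0, 135), (-9.0, 148), (-8.0, 157), (-7.0, 157), (-6.0, 157), (-5.0, 157), (-4.0, 157), (-3.0, 157), (-2.0, 157), (-1.0, 151), (0.0, 131), (1.0, 118), (2.0, 131), (3.0, 146), (4.0, 141), (5.0, 141), (6.0, 201), (7.0, 244), (8.0, 245), (9.0, 245), (10.0, 245), (11.0, 245), (12.0, 244), (13.0, 244), (14.0, 244), (15.0, 245), (16.0, 231), (17.0, 152), (18.0, 149), (19.0, 160), (20.0, 146), (21.0, 103), (22.0, 90), (23.0, 91), (24.0, 92), (25.0, 92), (26.0, 92), (27.0, 92), (28.0, 92), (29.0, 92), (30.0, 92), (31.0, 92), (32.0, 92), (33.0, 92), (34.0, 92)]
0 [-0.5 11.4 14.2] | 5 [-0.1 12.9 16. ] | 10 [ 0.1 14.1 17.4] | 15 [ 0.2 15.1 18.6] | 20 [ 0.2 15.8 19.5] | 25 [ 0.  16.2 20. ] | 30 [-0.2 16.4 20.3] | 35 [-0.7 16.3 20.3] | 40 [-1.2 16.  20. ] | 45 [-1.8 15.4 19.4] | 50 [-2.6 14.6 18.5] |
```

Request:
servo_tool --targets '[{"dx": -0.01,"dy": 0.2,"dz": 0,"spin": 0,"grip": 5},{"dx": -0.02,"dy": 0.45,"dz": -0.15,"spin": 0,"grip": 5},{"dx": -0.03,"dy": 0.55,"dz": -0.35,"spin": 0,"grip": 5},{"dx": -0.03,"dy": 0.7,"dz": -0.55,"spin": 0,"grip": 5},{"dx": -0.04,"dy": 0.85,"dz": -0.75,"spin": 0,"grip": 5},{"dx": -0.05,"dy": 1,"dz": -0.95,"spin": 0,"grip": 5},{"dx": -0.06,"dy": 1.15,"dz": -1.15,"spin": 0,"grip": 5},{"dx": -0.06,"dy": 1.3,"dz": -1.32,"spin": 0,"grip": 5},{"dx": -0.07,"dy": 1.45,"dz": -1.5,"spin": 0,"grip": 5},{"dx": -0.07,"dy": 1.45,"dz": -1.5,"spin": 0,"grip": 5}]' --squeeze 8

```text
time_s: 35.85
tcp_pos: [0.4548, -0.1425, 0.1303]
eef_rot: [180.0, 0.0, -87.0]
contact_force: [-0.2, -0.8, -1.2]
gripper_width: 0.0139
```

```bash
python3 feat2.py -87 .0185 pics/f7.png | grep -A1 side
```

```text
side profile per px [(-12.0, 137), (-11.0, 137), (-10.0, 137), (-9.0, 140), (-8.0, 147), (-7.0, 152), (-6.0, 152), (-5.0, 152), (-4.0, 152), (-3.0, 153), (-2.0, 153), (-1.0, 155), (0.0, 149), (1.0, 205), (2.0, 245), (3.0, 245), (4.0, 245), (5.0, 245), (6.0, 245), (7.0, 244), (8.0, 244), (9.0, 244), (10.0, 244), (11.0, 244), (12.0, 243), (13.0, 243), (14.0, 243), (15.0, 231), (16.0, 163), (17.0, 155), (18.0, 166), (19.0, 152), (20.0, 109), (21.0, 92), (22.0, 91), (23.0, 92), (24.0, 92), (25.0, 92), (26.0, 92), (27.0, 92), (28.0, 92), (29.0, 92), (30.0, 92), (31.0, 92), (32.0, 92), (33.0, 92)]
0 [-0.5 11.2 14. ] | 5 [-0.1 12.6 15.7] | 10 [ 0.1 13.8 17.1] | 15 [ 0.2 14.8 18.2] | 20 [ 0.2 15.5 19.1] | 25 [ 0.  15.9 19.6] | 30 [-0.2 16.1 19.9] | 35 [-0.6 16.  19.8] | 40 [-1.2 15.7 19.5] | 45 [-1.8 15.1 19. ] | 50 [-2.5 14.3 18.1] |
```

Request:
servo_tool --targets '[{"dx": -0.01,"dy": 0.18,"dz": -0.25,"spin": 0,"grip": 5},{"dx": -0.02,"dy": 0.36,"dz": -0.5,"spin": 0,"grip": 5},{"dx": -0.03,"dy": 0.54,"dz": -0.77,"spin": 0,"grip": 5},{"dx": -0.04,"dy": 0.74,"dz": -1.1,"spin": 0,"grip": 5},{"dx": -0.04,"dy": 0.88,"dz": -1.35,"spin": 0,"grip": 5},{"dx": -0.05,"dy": 1.02,"dz": -1.62,"spin": 0,"grip": 5},{"dx": -0.06,"dy": 1.15,"dz": -1.9,"spin": 0,"grip": 5},{"dx": -0.06,"dy": 1.25,"dz": -2.1,"spin": 0,"grip": 5},{"dx": -0.07,"dy": 1.33,"dz": -2.3,"spin": 0,"grip": 5},{"dx": -0.07,"dy": 1.33,"dz": -2.3,"spin": 0,"grip": 5}]'

```text
time_s: 36.78
tcp_pos: [0.4541, -0.1293, 0.1073]
eef_rot: [180.0, 0.0, -87.0]
contact_force: [0.5, 0.8, -0.6]
gripper_width: 0.0139
```

```bash
python3 feat2.py -87 .0185 pics/f8.png | grep -A1 side
```

```text
side profile per px [(-12.0, 147), (-11.0, 147), (-10.0, 147), (-9.0, 148), (-8.0, 149), (-7.0, 147), (-6.0, 142), (-5.0, 143), (-4.0, 143), (-3.0, 167), (-2.0, 228), (-1.0, 248), (0.0, 244), (1.0, 243), (2.0, 243), (3.0, 243), (4.0, 243), (5.0, 242), (6.0, 242), (7.0, 242), (8.0, 241), (9.0, 241), (10.0, 241), (11.0, 238), (12.0, 208), (13.0, 162), (14.0, 158), (15.0, 133), (16.0, 99), (17.0, 90), (18.0, 90), (19.0, 91), (20.0, 91), (21.0, 91), (22.0, 91), (23.0, 91), (24.0, 91), (25.0, 91), (26.0, 91), (27.0, 92), (28.0, 92), (29.0, 92), (30.0, 92), (31.0, 92), (32.0, 92), (33.0, 89)]
0 [-0.4 11.1 13.8] | 5 [-0.1 12.5 15.5] | 10 [ 0.2 13.6 16.8] | 15 [ 0.2 14.5 17.9] | 20 [ 0.2 15.2 18.7] | 25 [ 0.  15.6 19.2] | 30 [-0.2 15.7 19.4] | 35 [-0.7 15.6 19.4] | 40 [-1.2 15.3 19.1] | 45 [-1.8 14.7 18.5] | 50 [-2.5 13.9 17.7] |
```

View pics/f8.png

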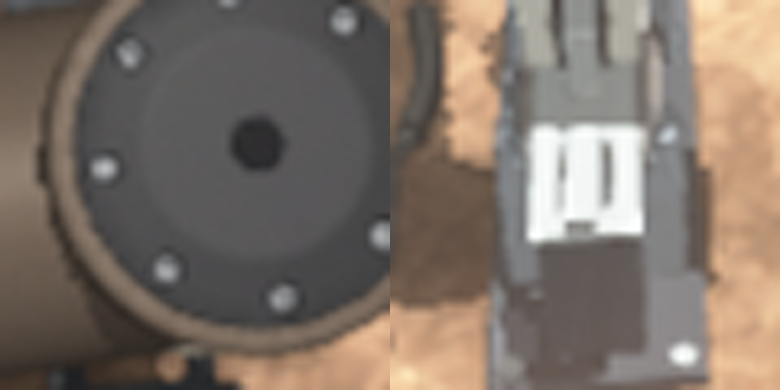

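Request:
servo_tool --targets '[{"dx": 0,"dy": 0,"dz": -0.1,"spin": 0,"grip": 5},{"dx": 0,"dy": 0.03,"dz": -0.2,"spin": 0,"grip": 5},{"dx": 0,"dy": 0,"dz": -0.2,"spin": 0,"grip": 5},{"dx": 0.01,"dy": -0.2,"dz": -0.15,"spin": 0,"grip": 5},{"dx": 0.02,"dy": -0.4,"dz": -0.15,"spin": 0,"grip": 5},{"dx": 0.03,"dy": -0.55,"dz": -0.15,"spin": 0,"grip": 5},{"dx": 0.04,"dy": -0.7,"dz": -0.15,"spin": 0,"grip": 5},{"dx": 0.04,"dy": -0.7,"dz": -0.15,"spin": 0,"grip": 5},{"dx": 0.04,"dy": -0.7,"dz": -0.15,"spin": 0,"grip": 5},{"dx": 0.04,"dy": -0.7,"dz": -0.15,"spin": 0,"grip": 5}]'

```text
time_s: 37.72
tcp_pos: [0.4545, -0.1366, 0.1061]
eef_rot: [180.0, -0.0, -87.0]
contact_force: [0.7, -0.6, -2.7]
gripper_width: 0.0137
```

Request:
servo_tool --targets '[{"dx": 0,"dy": 0,"dz": 0,"spin": 0,"grip": 20},{"dx": 0,"dy": 0,"dz": 0,"spin": 0,"grip": 30},{"dx": 0,"dy": 0,"dz": 0,"spin": 0,"grip": 40},{"dx": 0,"dy": 0,"dz": 0,"spin": 0,"grip": 40},{"dx": 0,"dy": 0,"dz": 1,"spin": 0,"grip": 40},{"dx": 0,"dy": 0,"dz": 3,"spin": 0,"grip": 40},{"dx": 0,"dy": 0,"dz": 5.5,"spin": 0,"grip": 40},{"dx": 1,"dy": 2,"dz": 8,"spin": 0.1,"grip": 40},{"dx": 3,"dy": 5,"dz": 9,"spin": 0.2,"grip": 40},{"dx": 6,"dy": 8,"dz": 9,"spin": 0.3,"grip": 40}]'

```text
time_s: 38.55
tcp_pos: [0.515, -0.0564, 0.2001]
eef_rot: [-179.6, -0.1, -69.6]
contact_force: [0.6, -0.6, -0.4]
gripper_width: 0.0351
```

Request:
servo_tool --targets '[{"dx": 2,"dy": 3,"dz": 0,"spin": 0.12,"grip": 40},{"dx": 4,"dy": 6,"dz": 0,"spin": 0.24,"grip": 40},{"dx": 6,"dy": 9,"dz": 0,"spin": 0.36,"grip": 40},{"dx": 8,"dy": 12,"dz": 0,"spin": 0.48,"grip": 40},{"dx": 10,"dy": 15,"dz": 0,"spin": 0.6,"grip": 40},{"dx": 12,"dy": 18,"dz": 0,"spin": 0.72,"grip": 40},{"dx": 13,"dy": 21,"dz": 0,"spin": 0.84,"grip": 40},{"dx": 14,"dy": 24,"dz": 0,"spin": 0.96,"grip": 40},{"dx": 14,"dy": 25.9,"dz": 0,"spin": 1.08,"grip": 40},{"dx": 14,"dy": 25.9,"dz": 0,"spin": 1.2,"grip": 40}]'

```text
time_s: 39.38
tcp_pos: [0.6544, 0.2057, 0.195]
eef_rot: [180.0, 0.0, -0.5]
contact_force: [-1.0, -0.9, 0.7]
gripper_width: 0.0351
```

Request:
servo_tool --targets '[{"dx": 0,"dy": 0,"dz": 0,"spin": 0.12,"grip": 40},{"dx": 0,"dy": 0,"dz": 0,"spin": 0.24,"grip": 40},{"dx": 0,"dy": 0,"dz": 0,"spin": 0.36,"grip": 40},{"dx": 0,"dy": 0,"dz": 0,"spin": 0.48,"grip": 40},{"dx": 0,"dy": 0,"dz": 0,"spin": 0.6,"grip": 40},{"dx": 0,"dy": 0,"dz": 0,"spin": 0.72,"grip": 40},{"dx": 0,"dy": 0,"dz": 0,"spin": 0.84,"grip": 40},{"dx": 0,"dy": 0,"dz": 0,"spin": 0.96,"grip": 40},{"dx": 0,"dy": 0,"dz": 0,"spin": 1.08,"grip": 40},{"dx": 0,"dy": 0,"dz": 0,"spin": 1.2,"grip": 40}]'

```text
time_s: 40.22
tcp_pos: [0.654, 0.202, 0.196]
eef_rot: [-180.0, 0.0, 68.1]
contact_force: [-0.2, -0.5, 0.4]
gripper_width: 0.0355
```

Request:
servo_tool --targets '[{"dx": 0,"dy": 0,"dz": -2,"spin": 0.12,"grip": 40},{"dx": 0,"dy": 0,"dz": -4,"spin": 0.24,"grip": 40},{"dx": 0,"dy": 0,"dz": -6,"spin": 0.36,"grip": 40},{"dx": 0,"dy": 0,"dz": -8,"spin": 0.471,"grip": 40},{"dx": 0,"dy": 0,"dz": -10,"spin": 0.471,"grip": 40},{"dx": 0,"dy": 0,"dz": -10,"spin": 0.471,"grip": 40},{"dx": 0,"dy": 0,"dz": -10,"spin": 0.471,"grip": 40},{"dx": 0,"dy": 0,"dz": -10,"spin": 0.471,"grip": 40},{"dx": 0,"dy": 0,"dz": -10,"spin": 0.471,"grip": 40},{"dx": 0,"dy": 0,"dz": -10,"spin": 0.471,"grip": 40}]'

```text
time_s: 41.05
tcp_pos: [0.6548, 0.2024, 0.0978]
eef_rot: [179.9, -0.1, 94.7]
contact_force: [-0.9, 0.0, 0.4]
gripper_width: 0.035
```

```bash
python3 -c "
from h import *
print(r.get_state()['joints'].round(1))"; python3 chk.py link_a link 0 .6593 .1445 -85.3; python3 chk.py link_a link .088 .4575 -.195 -87
```

```text
[ 33.4  27.   -7.    0.  -55.9 151.3]
link_a top 0.79 [180, 161, 207, 177] iou 0.64 d 4.8
link_a top 0.62 [288, 225, 329, 245] iou 0.0 d 125.4
link_a side 0.8 [208, 207, 223, 242] iou 0.0 d 78.4
link_a side 0.65 [272, 168, 291, 193] iou 0.69 d 4.2
['top'] [0.6594 0.1444] -86.48 0.355
['top', 'side'] [0.6601 0.1444] -86.34 0.317
link_a top 0.92 [289, 220, 329, 246] iou 0.85 d 11.7
link_a top 0.83 [181, 162, 209, 177] iou 0.0 d 139.3
link_a side 0.66 [273, 168, 288, 194] iou 0.0 d 85.2
link_a side 0.59 [204, 208, 223, 244] iou 0.79 d 6.6
['top'] [ 0.4576 -0.1948] -87.25 0.151
['top', 'side'] [ 0.4585 -0.1948] -87.71 0.156
```

Request:
servo_tool --targets '[{"dx": 0,"dy": 0,"spin": 0,"grip": 40,"dz": -2},{"dx": 0,"dy": 0,"spin": 0,"grip": 40,"dz": -4},{"dx": 0,"dy": 0,"spin": 0,"grip": 40,"dz": -6},{"dx": 0,"dy": 0,"spin": 0,"grip": 40,"dz": -7.3},{"dx": 0,"dy": 0,"spin": 0,"grip": 40,"dz": -7.8},{"dx": 0,"dy": 0,"spin": 0,"grip": 40,"dz": -7.8},{"dx": 0,"dy": 0,"spin": 0,"grip": 5,"dz": -7.8},{"dx": 0,"dy": 0,"spin": 0,"grip": 5,"dz": -7.8},{"dx": 0,"dy": 0,"spin": 0,"grip": 5,"dz": -7.8},{"dx": 0,"dy": 0,"spin": 0,"grip": 5,"dz": -7.8}]' --squeeze 5

```text
time_s: 42.28
tcp_pos: [0.6546, 0.2023, 0.0193]
eef_rot: [179.9, -0.0, 94.7]
contact_force: [0.1, -0.3, 1.2]
gripper_width: 0.0139
```

Request:
servo_tool --targets '[{"dx": 0,"dy": 0,"dz": 0,"spin": 0,"grip": 5},{"dx": 0,"dy": 0,"dz": 0,"spin": 0,"grip": 5},{"dx": 0,"dy": 0,"dz": 0,"spin": 0,"grip": 5},{"dx": 0,"dy": 0,"dz": 2,"spin": 0,"grip": 5},{"dx": 0,"dy": 0,"dz": 5,"spin": 0,"grip": 5},{"dx": 0,"dy": 0,"dz": 8,"spin": 0,"grip": 5},{"dx": 0,"dy": 0,"dz": 11,"spin": -0.1,"grip": 5},{"dx": 0,"dy": 0,"dz": 14,"spin": -0.2,"grip": 5},{"dx": 0,"dy": 0,"dz": 16,"spin": -0.3,"grip": 5},{"dx": -2,"dy": -1,"dz": 16,"spin": -0.42,"grip": 5}]' --squeeze 15

```text
time_s: 43.12
tcp_pos: [0.6383, 0.1939, 0.1829]
eef_rot: [179.6, -0.3, 70.4]
contact_force: [0.7, 1.0, -0.6]
gripper_width: 0.014
```

Request:
servo_tool --targets '[{"dx": -2,"dy": -0.9,"dz": 0,"spin": -0.12,"grip": 5},{"dx": -4,"dy": -1.8,"dz": 0,"spin": -0.24,"grip": 5},{"dx": -6,"dy": -2.7,"dz": 0,"spin": -0.36,"grip": 5},{"dx": -8,"dy": -3.6,"dz": 0,"spin": -0.48,"grip": 5},{"dx": -10,"dy": -4.5,"dz": 0,"spin": -0.6,"grip": 5},{"dx": -12,"dy": -5.4,"dz": 0,"spin": -0.72,"grip": 5},{"dx": -14,"dy": -6.3,"dz": 0,"spin": -0.84,"grip": 5},{"dx": -16,"dy": -7.2,"dz": 0,"spin": -0.96,"grip": 5},{"dx": -18,"dy": -8,"dz": 0,"spin": -1.08,"grip": 5},{"dx": -19.3,"dy": -8.7,"dz": 0,"spin": -1.2,"grip": 5}]'

```text
time_s: 43.95
tcp_pos: [0.4388, 0.104, 0.1778]
eef_rot: [-180.0, 0.1, 1.5]
contact_force: [-0.3, -0.4, -1.2]
gripper_width: 0.014
```

Request:
servo_tool --targets '[{"dx": 0,"dy": 0,"dz": 0,"spin": -0.12,"grip": 5},{"dx": 0,"dy": 0,"dz": 0,"spin": -0.24,"grip": 5},{"dx": 0,"dy": 0,"dz": 0,"spin": -0.36,"grip": 5},{"dx": 0,"dy": 0,"dz": 0,"spin": -0.48,"grip": 5},{"dx": 0,"dy": 0,"dz": 0,"spin": -0.6,"grip": 5},{"dx": 0,"dy": 0,"dz": 0,"spin": -0.72,"grip": 5},{"dx": 0,"dy": 0,"dz": 0,"spin": -0.84,"grip": 5},{"dx": 0,"dy": 0,"dz": 0,"spin": -0.96,"grip": 5},{"dx": 0,"dy": 0,"dz": 0,"spin": -1.08,"grip": 5},{"dx": 0,"dy": 0,"dz": 0,"spin": -1.2,"grip": 5}]'

```text
time_s: 44.78
tcp_pos: [0.4406, 0.1048, 0.1779]
eef_rot: [180.0, 0.0, -67.2]
contact_force: [-0.6, -0.7, -1.3]
gripper_width: 0.0139
```

Request:
servo_tool --targets '[{"dx": 0,"dy": 0,"dz": 0,"spin": -0.12,"grip": 5},{"dx": 0,"dy": 0,"dz": 0,"spin": -0.24,"grip": 5},{"dx": 0,"dy": 0,"dz": 0,"spin": -0.351,"grip": 5},{"dx": 0,"dy": 0,"dz": 0,"spin": -0.351,"grip": 5},{"dx": 0,"dy": 0,"dz": 0,"spin": -0.351,"grip": 5},{"dx": 0,"dy": 0,"dz": 0,"spin": -0.351,"grip": 5},{"dx": 0,"dy": 0,"dz": 0,"spin": -0.351,"grip": 5},{"dx": 0,"dy": 0,"dz": 0,"spin": -0.351,"grip": 5},{"dx": 0,"dy": 0,"dz": 0,"spin": -0.351,"grip": 5},{"dx": 0,"dy": 0,"dz": 0,"spin": -0.351,"grip": 5}]'

```text
time_s: 45.62
tcp_pos: [0.441, 0.105, 0.1781]
eef_rot: [180.0, 0.0, -86.9]
contact_force: [-0.6, 0.7, -2.3]
gripper_width: 0.0139
```

Request:
servo_tool --targets '[{"dx": 0.05,"dy": 0,"dz": -1,"spin": 0,"grip": 5},{"dx": 0.05,"dy": 0,"dz": -2,"spin": 0,"grip": 5},{"dx": 0.05,"dy": 0,"dz": -3,"spin": 0,"grip": 5},{"dx": 0.05,"dy": 0,"dz": -4,"spin": 0,"grip": 5},{"dx": 0.05,"dy": 0,"dz": -4.5,"spin": 0,"grip": 5},{"dx": 0.05,"dy": 0,"dz": -4.8,"spin": 0,"grip": 5},{"dx": 0.05,"dy": 0,"dz": -5,"spin": 0,"grip": 5},{"dx": 0.05,"dy": 0,"dz": -5.2,"spin": 0,"grip": 5},{"dx": 0.05,"dy": 0,"dz": -5.25,"spin": 0,"grip": 5},{"dx": 0.05,"dy": 0,"dz": -5.25,"spin": 0,"grip": 5}]' --squeeze 5

```text
time_s: 46.45
tcp_pos: [0.4417, 0.1051, 0.1258]
eef_rot: [-180.0, 0.0, -87.0]
contact_force: [0.1, 0.2, -1.9]
gripper_width: 0.0141
```

Request:
servo_tool --targets '[{"dx": 0,"dy": 0,"dz": -0.1,"spin": 0,"grip": 5},{"dx": 0,"dy": 0.08,"dz": -0.2,"spin": 0,"grip": 5},{"dx": 0,"dy": 0.16,"dz": -0.28,"spin": 0,"grip": 5},{"dx": -0.01,"dy": 0.24,"dz": -0.36,"spin": 0,"grip": 5},{"dx": -0.01,"dy": 0.32,"dz": -0.44,"spin": 0,"grip": 5},{"dx": -0.02,"dy": 0.4,"dz": -0.52,"spin": 0,"grip": 5},{"dx": -0.02,"dy": 0.48,"dz": -0.6,"spin": 0,"grip": 5},{"dx": -0.03,"dy": 0.56,"dz": -0.68,"spin": 0,"grip": 5},{"dx": -0.03,"dy": 0.64,"dz": -0.74,"spin": 0,"grip": 5},{"dx": -0.03,"dy": 0.7,"dz": -0.8,"spin": 0,"grip": 5}]'

```text
time_s: 47.28
tcp_pos: [0.4414, 0.112, 0.1176]
eef_rot: [-180.0, -0.0, -87.0]
contact_force: [0.7, 0.4, 1.7]
gripper_width: 0.014
```

Request:
servo_tool --targets '[{"dx": 0,"dy": 0.08,"dz": -0.07,"spin": 0,"grip": 5},{"dx": 0,"dy": 0.16,"dz": -0.14,"spin": 0,"grip": 5},{"dx": -0.01,"dy": 0.24,"dz": -0.21,"spin": 0,"grip": 5},{"dx": -0.01,"dy": 0.32,"dz": -0.28,"spin": 0,"grip": 5},{"dx": -0.02,"dy": 0.4,"dz": -0.35,"spin": 0,"grip": 5},{"dx": -0.02,"dy": 0.48,"dz": -0.42,"spin": 0,"grip": 5},{"dx": -0.03,"dy": 0.56,"dz": -0.49,"spin": 0,"grip": 5},{"dx": -0.03,"dy": 0.62,"dz": -0.56,"spin": 0,"grip": 5},{"dx": -0.03,"dy": 0.7,"dz": -0.67,"spin": 0,"grip": 5},{"dx": -0.03,"dy": 0.78,"dz": -0.78,"spin": 0,"grip": 5}]'

```text
time_s: 48.12
tcp_pos: [0.4408, 0.1198, 0.1097]
eef_rot: [180.0, 0.0, -87.0]
contact_force: [-0.3, -0.2, -1.3]
gripper_width: 0.0137
```

Request:
servo_tool --targets '[{"dx": -0.01,"dy": 0.1,"dz": -0.13,"spin": 0,"grip": 5},{"dx": -0.02,"dy": 0.27,"dz": -0.35,"spin": 0,"grip": 5},{"dx": -0.02,"dy": 0.27,"dz": -0.35,"spin": 0,"grip": 5},{"dx": -0.02,"dy": 0.27,"dz": -0.35,"spin": 0,"grip": 5},{"dx": -0.02,"dy": 0.6,"dz": 0.5,"spin": 0,"grip": 5},{"dx": -0.03,"dy": 0.9,"dz": 1.5,"spin": 0,"grip": 5},{"dx": -0.04,"dy": 1.2,"dz": 3,"spin": 0,"grip": 5},{"dx": -0.04,"dy": 1.2,"dz": 5,"spin": 0,"grip": 5},{"dx": -0.04,"dy": 1.2,"dz": 7,"spin": 0,"grip": 5},{"dx": -0.04,"dy": 1.2,"dz": 9,"spin": 0,"grip": 5}]' --squeeze 7

```text
time_s: 48.95
tcp_pos: [0.4405, 0.1319, 0.2015]
eef_rot: [-180.0, 0.0, -87.0]
contact_force: [1.2, 0.5, -2.4]
gripper_width: 0.0139
```

Request:
servo_tool --targets '[{"dx": 0,"dy": 0,"dz": 0,"spin": 0,"grip": 5},{"dx": 0,"dy": 0,"dz": 0,"spin": 0,"grip": 5},{"dx": 1.5,"dy": -3,"dz": 0,"spin": 0,"grip": 5},{"dx": 3,"dy": -6,"dz": 0,"spin": 0,"grip": 5},{"dx": 4.5,"dy": -9,"dz": 0,"spin": 0,"grip": 5},{"dx": 6,"dy": -12,"dz": 0,"spin": 0,"grip": 5},{"dx": 7.5,"dy": -15,"dz": 0,"spin": 0,"grip": 5},{"dx": 9,"dy": -18,"dz": 0,"spin": 0,"grip": 5},{"dx": 10.5,"dy": -21,"dz": 0,"spin": 0,"grip": 5},{"dx": 12,"dy": -23.2,"dz": 0,"spin": 0,"grip": 5}]' --squeeze 25

```text
time_s: 49.78
tcp_pos: [0.5604, -0.1025, 0.1989]
eef_rot: [179.9, -0.0, -87.0]
contact_force: [-0.8, -0.4, -0.9]
gripper_width: 0.0135
```

```bash
python3 feat2.py 93 .0192 pics/g1.png; python3 tilt.py 93 .0192 pics/g2.png
```

```text
[ 0.5604 -0.1025  0.1989]
top profile per px [(-12.0, 35), (-11.0, 30), (-10.0, 27), (-9.0, 27), (-8.0, 27), (-7.0, 26), (-6.0, 26), (-5.0, 25), (-4.0, 25), (-3.0, 25), (-2.0, 24), (-1.0, 25), (0.0, 27), (1.0, 29), (2.0, 33), (3.0, 34), (4.0, 35), (5.0, 46), (6.0, 68), (7.0, 79), (8.0, 76), (9.0, 74), (10.0, 73), (11.0, 72), (12.0, 78), (13.0, 116), (14.0, 180), (15.0, 206), (16.0, 195), (17.0, 172), (18.0, 140), (19.0, 142), (20.0, 145), (21.0, 141), (22.0, 136), (23.0, 138), (24.0, 146), (25.0, 150), (26.0, 158), (27.0, 175), (28.0, 187), (29.0, 188), (30.0, 180), (31.0, 170), (32.0, 166), (33.0, 167)]
0 [ 5.3 22.8 26.8] | 5 [ 4.5 21.8 25.7] | 10 [ 3.5 20.6 24.5] | 15 [ 2.5 19.2 23. ] | 20 [ 1.4 17.7 21.3] | 25 [ 0.2 15.9 19.4] | 30 [-1.1 14.  17.3] | 35 [-2.4 11.9 15. ] | 40 [-3.8  9.7 12.6] | 45 [-5.2  7.4 10.1] | 50 [-6.6  4.9  7.4] | 
side profile per px [(-12.0, 207), (-11.0, 209), (-10.0, 212), (-9.0, 218), (-8.0, 221), (-7.0, 219), (-6.0, 214), (-5.0, 203), (-4.0, 187), (-3.0, 173), (-2.0, 161), (-1.0, 156), (0.0, 161), (1.0, 163), (2.0, 150), (3.0, 121), (4.0, 112), (5.0, 121), (6.0, 135), (7.0, 144), (8.0, 152), (9.0, 157), (10.0, 159), (11.0, 165), (12.0, 169), (13.0, 169), (14.0, 169), (15.0, 169), (16.0, 168), (17.0, 167)]
0 [ 6.6 15.  16.8] | 5 [ 5.3 12.6 14.2] | 10 [ 4.  10.2 11.6] | 15 [2.7 7.8 8.9] | 20 [1.4 5.3 6.2] | 25 [0.2 2.9 3.5] | 30 [-1.   0.5  0.8] | 35 [-2.1 -1.9 -1.8] | 40 [-3.2 -4.2 -4.4] | 45 [-4.2 -6.5 -7. ] | 50 [-5.2 -8.7 -9.4] | 
top 0.56 [288, 224, 330, 244] [0. 0. 0. 0.]
top 0.54 [259, 188, 268, 200] [0.02 0.03 0.06 0.  ]
top 0.46 [214, 219, 324, 252] [0. 0. 0. 0.]
side 0.83 [208, 207, 223, 244] [0. 0. 0. 0.]
side 0.61 [246, 173, 261, 189] [0.34 0.39 0.32 0.2 ]
['side'] tilt 13.6 dz,dl mm [-37.2  65.5] 0.455
0 0.664 | 5 0.655 | 10 0.625 | 15 0.607 | 20 0.637 | 25 0.652 | 30 0.707 | 35 0.859 | 40 0.827 | 45 0.781 | 50 0.761 | 55 0.75 |
```

Request:
servo_tool --targets '[{"dx": -1.5,"dy": 2,"dz": 0,"spin": 0,"grip": 5},{"dx": -3,"dy": 4,"dz": 0,"spin": 0,"grip": 5},{"dx": -5,"dy": 6,"dz": 0,"spin": 0,"grip": 5},{"dx": -7,"dy": 8,"dz": 0,"spin": 0,"grip": 5},{"dx": -9,"dy": 10.5,"dz": 0,"spin": 0,"grip": 5},{"dx": -10.5,"dy": 13,"dz": 0,"spin": 0,"grip": 5},{"dx": -11.5,"dy": 14.5,"dz": 0,"spin": 0,"grip": 5},{"dx": -11.5,"dy": 14.5,"dz": -0.6,"spin": 0,"grip": 5},{"dx": -11.5,"dy": 14.5,"dz": -1.2,"spin": 0,"grip": 5},{"dx": -11.5,"dy": 14.5,"dz": -1.2,"spin": 0,"grip": 5}]'

```text
time_s: 50.92
tcp_pos: [0.4446, 0.045, 0.1868]
eef_rot: [179.9, -0.0, -86.9]
contact_force: [-1.5, -0.3, -0.8]
gripper_width: 0.0138
```

Request:
servo_tool --targets '[{"dx": 0,"dy": 0,"dz": 0,"spin": 0,"grip": 5},{"dx": 0,"dy": 0,"dz": 0,"spin": 0,"grip": 5},{"dx": 0,"dy": 0,"dz": 0,"spin": 0,"grip": 5},{"dx": 0,"dy": 0,"dz": 0,"spin": 0,"grip": 5},{"dx": 0,"dy": 0,"dz": 0,"spin": 0,"grip": 5},{"dx": 0,"dy": 0,"dz": 0,"spin": 0,"grip": 5},{"dx": 0,"dy": 0,"dz": 0,"spin": 0,"grip": 5},{"dx": 0,"dy": 0,"dz": 0,"spin": 0,"grip": 5},{"dx": 0,"dy": 0,"dz": 0,"spin": 0,"grip": 5},{"dx": 0,"dy": 0,"dz": 0,"spin": 0,"grip": 5}]'

```text
time_s: 51.75
tcp_pos: [0.4455, 0.0447, 0.1879]
eef_rot: [-180.0, -0.0, -87.0]
contact_force: [0.2, 0.1, -2.1]
gripper_width: 0.0138
```

Request:
servo_tool --targets '[{"dx": -0.05,"dy": -0.15,"dz": -0.7,"spin": 0,"grip": 5},{"dx": -0.05,"dy": -0.15,"dz": -1.4,"spin": 0,"grip": 5},{"dx": -0.05,"dy": -0.15,"dz": -2,"spin": 0,"grip": 5},{"dx": -0.05,"dy": -0.15,"dz": -2.5,"spin": 0,"grip": 5},{"dx": -0.05,"dy": -0.15,"dz": -3,"spin": 0,"grip": 5},{"dx": -0.05,"dy": -0.15,"dz": -3.4,"spin": 0,"grip": 5},{"dx": -0.05,"dy": -0.15,"dz": -3.8,"spin": 0,"grip": 5},{"dx": -0.05,"dy": -0.15,"dz": -4.2,"spin": 0,"grip": 5},{"dx": -0.05,"dy": -0.15,"dz": -4.2,"spin": 0,"grip": 5},{"dx": -0.05,"dy": -0.15,"dz": -4.2,"spin": 0,"grip": 5}]'

```text
time_s: 52.58
tcp_pos: [0.445, 0.0432, 0.1457]
eef_rot: [180.0, -0.0, -87.0]
contact_force: [-0.3, 0.6, -0.8]
gripper_width: 0.014
```

```bash
python3 feat2.py 93 .0192 pics/g3.png | cut -c1-1200; python3 -c "
from h import *
for i in range(3):
  r.capture('top');s=r.get_state();print(s['tcp_pos'].round(4),s['contact_force'].round(1))"
```

```text
[0.445  0.0432 0.1457]
top profile per px [(-12.0, 50), (-11.0, 78), (-10.0, 102), (-9.0, 115), (-8.0, 113), (-7.0, 91), (-6.0, 67), (-5.0, 70), (-4.0, 86), (-3.0, 116), (-2.0, 122), (-1.0, 98), (0.0, 74), (1.0, 76), (2.0, 79), (3.0, 80), (4.0, 80), (5.0, 83), (6.0, 86), (7.0, 87), (8.0, 86), (9.0, 86), (10.0, 86), (11.0, 85), (12.0, 85), (13.0, 85), (14.0, 86), (15.0, 85), (16.0, 86), (17.0, 85), (18.0, 85), (19.0, 85), (20.0, 84), (21.0, 84), (22.0, 84), (23.0, 84), (24.0, 84), (25.0, 84), (26.0, 84), (27.0, 84), (28.0, 83), (29.0, 83), (30.0, 84)]
0 [ 5.9 22.7 26.5] | 5 [ 4.9 21.3 25. ] | 10 [ 3.8 19.8 23.4] | 15 [ 2.7 18.1 21.5] | 20 [ 1.5 16.2 19.5] | 25 [ 0.2 14.2 17.2] | 30 [-1.1 12.  14.9] | 35 [-2.5  9.7 12.4] | 40 [-3.9  7.4  9.8] | 45 [-5.3  4.9  7.1] | 50 [-6.7  2.4  4.4] | 
side profile per px [(-12.0, 84), (-11.0, 84), (-10.0, 88), (-9.0, 104), (-8.0, 130), (-7.0, 156), (-6.0, 157), (-5.0, 150), (-4.0, 142), (-3.0, 140), (-2.0, 156), (-1.0, 146), (0.0, 146), (1.0, 158), (2.0, 163), (3.0, 158), (4.0, 143), (5.0, 128), (6.0, 118), (7.0, 113), (8.0, 111), (9.0, 109), (10.0, 114), (11.0, 128), (12.0, 144), (13.0, 153), (14.0, 158), (15.0, 161), (16.0, 163)]
0 [ 5.8 12.8 14.4] | 5 [ 4.6 10.7 12. ] | 10 [3.5 8.5 9.6] | 15 [2.3 6.3 7.2] | 20 [1.2 4.2 4.8] | 25 [0.2 2.  2.4] | 30 [-0.9 -0.1  0. ] | 35 [-1.9 -2.2 -2.3] | 40 [-2.8 -4.3 -4.6] | 45 [-3.6 -6.3 -6.8] | 50 [-4.4 -8.2 -9. ] | 
[0.4453 0.0434 0.1461] [-0.5 -0.7 -1.6]
[0.4452 0.0434 0.1461] [ 0.3 -0.4 -1.6]
[0.4452 0.0434 0.1461] [-0.1 -0.2 -1.6]
```

Request:
servo_tool --targets '[{"dx": 0.01,"dy": -0.25,"dz": 0,"spin": 0,"grip": 5},{"dx": 0.02,"dy": -0.5,"dz": 0,"spin": 0,"grip": 5},{"dx": 0.04,"dy": -0.75,"dz": 0,"spin": 0,"grip": 5},{"dx": 0.05,"dy": -1,"dz": 0,"spin": 0,"grip": 5},{"dx": 0.06,"dy": -1.2,"dz": 0,"spin": 0,"grip": 5},{"dx": 0.07,"dy": -1.4,"dz": 0,"spin": 0,"grip": 5},{"dx": 0.08,"dy": -1.6,"dz": 0,"spin": 0,"grip": 5},{"dx": 0.09,"dy": -1.75,"dz": 0,"spin": 0,"grip": 5},{"dx": 0.1,"dy": -1.9,"dz": 0,"spin": 0,"grip": 5},{"dx": 0.1,"dy": -1.9,"dz": 0,"spin": 0,"grip": 5}]'

```text
time_s: 53.67
tcp_pos: [0.446, 0.024, 0.1458]
eef_rot: [180.0, -0.0, -87.0]
contact_force: [-1.1, -0.2, -2.0]
gripper_width: 0.0136
```

```bash
python3 -c "
from h import *
for i in range(5):
  im=r.capture('side');s=r.get_state();print(s['tcp_pos'].round(4),s['contact_force'].round(1))
im2=r.capture('top')
a=proj('side',[[.4437,.075,.106]])[0].astype(int);b=proj('top',[[.4437,.09,.106]])[0].astype(int)
f=lambda i,p:cv2.resize(i[p[1]-35:p[1]+35,p[0]-35:p[0]+35],(400,400),interpolation=cv2.INTER_CUBIC)
cv2.imwrite('pics/g4.png',np.hstack([f(im2,b),f(im,a)]))"
```

```text
[0.446  0.0242 0.1459] [-0.2  0.3 -2. ]
[0.4461 0.0242 0.1459] [-0.2  0.4 -1.9]
[0.446  0.0243 0.1459] [-0.1 -0.7 -2. ]
[0.4461 0.0243 0.1459] [-0.2  0.2 -1.6]
[0.4461 0.0244 0.1459] [ 0.3  0.6 -1.1]
```

Request:
servo_tool --targets '[{"dx": 0.01,"dy": -0.2,"dz": 0,"spin": 0,"grip": 5},{"dx": 0.02,"dy": -0.45,"dz": -0.15,"spin": 0,"grip": 5},{"dx": 0.03,"dy": -0.55,"dz": -0.35,"spin": 0,"grip": 5},{"dx": 0.03,"dy": -0.7,"dz": -0.55,"spin": 0,"grip": 5},{"dx": 0.04,"dy": -0.85,"dz": -0.75,"spin": 0,"grip": 5},{"dx": 0.05,"dy": -1,"dz": -0.95,"spin": 0,"grip": 5},{"dx": 0.06,"dy": -1.15,"dz": -1.15,"spin": 0,"grip": 5},{"dx": 0.06,"dy": -1.3,"dz": -1.32,"spin": 0,"grip": 5},{"dx": 0.07,"dy": -1.45,"dz": -1.5,"spin": 0,"grip": 5},{"dx": 0.07,"dy": -1.45,"dz": -1.5,"spin": 0,"grip": 5}]' --squeeze 8

```text
time_s: 54.8
tcp_pos: [0.4467, 0.0095, 0.1305]
eef_rot: [180.0, -0.0, -87.0]
contact_force: [0.7, -0.8, -0.3]
gripper_width: 0.0137
```

Request:
servo_tool --targets '[{"dx": 0.01,"dy": -0.18,"dz": -0.25,"spin": 0,"grip": 5},{"dx": 0.02,"dy": -0.36,"dz": -0.5,"spin": 0,"grip": 5},{"dx": 0.03,"dy": -0.54,"dz": -0.77,"spin": 0,"grip": 5},{"dx": 0.04,"dy": -0.74,"dz": -1.1,"spin": 0,"grip": 5},{"dx": 0.04,"dy": -0.88,"dz": -1.35,"spin": 0,"grip": 5},{"dx": 0.05,"dy": -1.02,"dz": -1.62,"spin": 0,"grip": 5},{"dx": 0.06,"dy": -1.15,"dz": -1.9,"spin": 0,"grip": 5},{"dx": 0.06,"dy": -1.25,"dz": -2.1,"spin": 0,"grip": 5},{"dx": 0.07,"dy": -1.33,"dz": -2.3,"spin": 0,"grip": 5},{"dx": 0.07,"dy": -1.33,"dz": -2.3,"spin": 0,"grip": 5}]'

```text
time_s: 55.63
tcp_pos: [0.4473, -0.0037, 0.1074]
eef_rot: [180.0, -0.0, -87.0]
contact_force: [0.0, -0.3, -1.6]
gripper_width: 0.0141
```

Request:
servo_tool --targets '[{"dx": 0,"dy": 0,"dz": -0.1,"spin": 0,"grip": 5},{"dx": 0,"dy": -0.03,"dz": -0.2,"spin": 0,"grip": 5},{"dx": 0,"dy": 0,"dz": -0.2,"spin": 0,"grip": 5},{"dx": -0.01,"dy": 0.2,"dz": -0.15,"spin": 0,"grip": 5},{"dx": -0.02,"dy": 0.4,"dz": -0.15,"spin": 0,"grip": 5},{"dx": -0.03,"dy": 0.55,"dz": -0.15,"spin": 0,"grip": 5},{"dx": -0.04,"dy": 0.7,"dz": -0.15,"spin": 0,"grip": 5},{"dx": -0.04,"dy": 0.7,"dz": -0.15,"spin": 0,"grip": 5},{"dx": -0.04,"dy": 0.7,"dz": -0.15,"spin": 0,"grip": 5},{"dx": -0.04,"dy": 0.7,"dz": -0.15,"spin": 0,"grip": 5}]'

```text
time_s: 56.47
tcp_pos: [0.447, 0.0035, 0.1063]
eef_rot: [180.0, 0.0, -87.0]
contact_force: [-0.8, -0.2, -1.5]
gripper_width: 0.0135
```

Request:
servo_tool --targets '[{"dx": 0,"dy": 0,"dz": 0,"spin": 0,"grip": 20},{"dx": 0,"dy": 0,"dz": 0,"spin": 0,"grip": 30},{"dx": 0,"dy": 0,"dz": 0,"spin": 0,"grip": 40},{"dx": 0,"dy": 0,"dz": 0,"spin": 0,"grip": 40},{"dx": 0,"dy": 0,"dz": 1,"spin": 0,"grip": 40},{"dx": 0,"dy": 0,"dz": 3,"spin": 0,"grip": 40},{"dx": 0,"dy": 0,"dz": 6,"spin": 0,"grip": 40},{"dx": 2,"dy": 3,"dz": 9,"spin": 0,"grip": 40},{"dx": 5,"dy": 6,"dz": 12,"spin": 0,"grip": 40},{"dx": 8,"dy": 9,"dz": 14,"spin": 0,"grip": 40}]'

```text
time_s: 57.3
tcp_pos: [0.5151, 0.0813, 0.2398]
eef_rot: [-179.8, 0.1, -87.0]
contact_force: [0.7, 0.7, 0.0]
gripper_width: 0.0345
```

Request:
servo_tool --targets '[{"dx": 2,"dy": 3,"dz": 0,"spin": 0,"grip": 40},{"dx": 4,"dy": 6,"dz": 0,"spin": 0,"grip": 40},{"dx": 6,"dy": 9,"dz": 0,"spin": 0,"grip": 40},{"dx": 7,"dy": 12,"dz": 0,"spin": 0,"grip": 40},{"dx": 7,"dy": 15,"dz": 0,"spin": 0,"grip": 40},{"dx": 7,"dy": 18,"dz": 0,"spin": 0,"grip": 40},{"dx": 7,"dy": 21,"dz": 0,"spin": 0,"grip": 40},{"dx": 7,"dy": 24,"dz": 0,"spin": 0,"grip": 40},{"dx": 7,"dy": 26,"dz": 0,"spin": 0,"grip": 40},{"dx": 7,"dy": 26,"dz": 0,"spin": 0,"grip": 40}]'

```text
time_s: 58.13
tcp_pos: [0.584, 0.344, 0.2357]
eef_rot: [180.0, -0.0, -86.8]
contact_force: [-0.0, -0.7, -0.3]
gripper_width: 0.0351
```

```bash
python3 chk.py link_a link .088 .4437 .062 93; python3 chk.py link_a link .088 .4575 -.195 -87;python3 chk.py clamp_bar bar .076 .4506 -.0665 3
python3 - <<'E'
from h import *
im=r.capture('side');im2=r.capture('top')
cv2.imwrite('pics/z.png',np.hstack([cv2.resize(im2[200:270,195:335],(500,250),interpolation=cv2.INTER_CUBIC)]))
a=cv2.resize(im2[200:265,195:335],(560,260),interpolation=cv2.INTER_CUBIC);b=cv2.resize(im[160:275,180:250],(207,340),interpolation=cv2.INTER_CUBIC)
a=cv2.resize(im2[203:263,200:335],(790,351),interpolation=cv2.INTER_CUBIC)
b=cv2.resize(im[165:265,150:322],(428,249),interpolation=cv2.INTER_CUBIC); b2=cv2.resize(im[172:222,192:242],(249,249),interpolation=cv2.INTER_CUBIC)
o=np.zeros((600,790,3),np.uint8);o[:351]=a;o[351:,:428]=b;o[351:,430:679]=b2;cv2.imwrite('pics/final.png',o)
E
```

```text
link_a top 0.67 [289, 223, 331, 245] iou 0.0 d 83.5
link_a top 0.66 [210, 231, 253, 249] iou 0.78 d 12.1
link_a side 0.83 [207, 208, 223, 244] iou 0.0 d 49.3
link_a side 0.6 [207, 173, 223, 198] iou 0.69 d 6.3
['top'] [0.4438 0.0637] 93.31 0.206
['top', 'side'] [0.4457 0.0648] 92.21 0.231
link_a top 0.72 [211, 231, 250, 248] iou 0.0 d 82.3
link_a top 0.67 [287, 222, 327, 242] iou 0.86 d 11.5
link_a side 0.85 [207, 211, 224, 246] iou 0.79 d 7.0
link_a side 0.82 [209, 174, 223, 196] iou 0.0 d 49.0
['top'] [ 0.4578 -0.1952] -86.94 0.136
['top', 'side'] [ 0.4585 -0.1949] -86.84 0.151
clamp_bar top 0.87 [235, 222, 300, 246] iou 0.5 d 0.8
clamp_bar top 0.23 [210, 218, 328, 258] iou 0.01 d 1.6
clamp_bar side 0.78 [205, 197, 225, 216] iou 0.36 d 2.9
['top'] [ 0.4516 -0.0618] 2.37 0.487
['top', 'side'] [ 0.4502 -0.0199] 2.34 0.54
```

View pics/final.png

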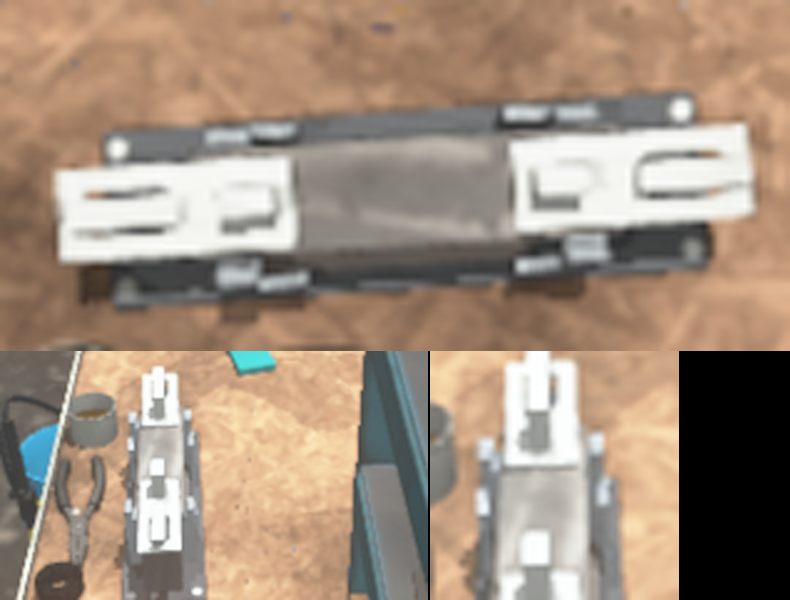

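Run:
```python
from h import *
r.capture("side");r.capture("top")
for c in("side","top"):
    for d in r.cut_out("plate_1",c): print(c,round(d["p"],2),[int(v) for v in d["extent"]])
print(r.get_state()["time_s"]); print(r.close_job())
```

```text
side 0.72 [237, 156, 259, 178]
side 0.63 [208, 208, 223, 244]
top 0.7 [125, 189, 168, 221]
top 0.49 [246, 243, 289, 251]
59.0333
the job is handed in; nothing more can be done
None
```

I stacked both 130 mm plates in the bed, laid the bar across the posts between the cheeks, and hooked a link over each T-stud. The job was handed in at about 59 s. I left the turquoise piece, the tools and the tin alone. The tool cannot tilt, so I tipped each link in a light grip by pressing its tail on the stud head. I then hooked it under, brought it level and slid it outboard.

**Last checks**
- **Right link:** the fit shows it level, with the eye's centre about 3 mm inboard of the stud axis. The pictures show the head over the web.
- **Left link:** the final picture shows it level with its tail flat on the bar. The eye's centre fits about 0–2 mm from the axis in the images, but 4 mm inboard by the tool's position.
- **Left hooking not seen:** the camera could not see the left link being hooked, so I relied on the same path that worked on the right and on there being no side force.
- **Bar:** it fitted within about 1 mm of its seat before the links went on. Afterwards the links covered it, so the second fit (IoU 0.5) proves little. The picture still shows it between the cheeks.
- **Plates:** I last saw the stack clearly just before the bar went on. In the last look the networks found no loose plate on the bench apart from the turquoise one.
- **Knock:** I did not notice anything being knocked aside during the run.

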